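Unload the slide dipper and zero its dip counter

ROBOT

A 6-joint arm with a two-finger parallel gripper is mounted at the origin on the work surface. World frame = base frame: x ahead of the robot, y to its left, z up, the work surface at z = 0. Lengths are in m, angles in rad, forces in N, time in s.
With the tool pointing down it reaches from about 0.375 to 0.9 m from the base axis. Payload 3.1 kg.
Tool frame: the origin (TCP) lies at the very end of the fingers, on their centre line; the grasp point (between the pads) lies 19 mm behind it; z points along the fingers, y is the direction in which the jaws open and shut (so a half turn about z gives the same grasp; the last joint's range is limited). The gripper opens to 85 mm and grips with 20 to 120 N. Pads are 22 mm wide; open, the fingers measure 114 mm over their backs; the gripper's body (76 mm by 85 mm) begins 54 mm behind the grasp point. The pads swing forward as they close: fully open they stand 13 mm farther back than shut.
Start: joints at [-1.323, 0.527, 1.433, -0, 1.181, -0.178], TCP at [0.259, -0.569, 0.2] pointing down, gripper open.
Joint ranges: [-3.08, 3.08], [-0.75, 2.2], [0.22, 2.44], [-1.43, 4.57], [0, 2.65], [-2.85, 2.85]. Speed limits (rad/s): [2.79, 2.79, 3.14, 3.14, 3.14, 3.14].

INTERFACE

Orientations are given as a rotation vector (axis times angle).
In Python, from workcell import r gives the robot as it stands.
- The arm moves only by the tool arm_command, never from a script. Its argument "series" is a list of rows, each a list of 7 numbers: the shift along the tool's x, y, z in cm, then the turn, a rotation vector about the tool's x, y, z in rad, then the closure, from -1 (fully open) to 1 (shut). A call has 1 to 8 rows; each row is the pose to reach, as a shift and turn from the pose measured when the call began, along the tool's axes at that moment; what a row does not reach only later rows make up. A row lasts 1/12 s, in which the tool goes at most 41.7 mm and 7.16 degrees, less where a joint would pass 70% of its speed; a pose out of reach is approached as far as the arm can. A call with a gripper value outside its range is refused whole. The fingers move at their own pace and stop on an object; the grip force is fixed at half the most. Time passes only in rows, so rows that repeat a pose let the fingers close. It gives the time, the measured TCP pose, the force and the opening at its end, in the units of the state.
- r.sense(): the state, without advancing time (a new reading comes with each control period).
- r.capture(name): name is "scene" or "top" or "wrist"; returns a dict with "frame" (420x560x3 uint8, red, green, blue), "depth" (420x560 float32, m along the optical axis (not along the pixel's ray), 0 where there is no reading), "fx", "fy", "cx", "cy" (pixels), "origin" and "attitude" of the camera in the world; the wrist camera has in their place "mount" (4x4, takes a point from camera to tool coordinates, whose origin is the TCP and whose axes are the flange's). Camera axes: x right, y down, z forward; pixel columns grow to the right and rows downward; lengths in m; the calibration is good to about 2 mm. A picture is of the moment at which its call begins: read the wrist's pose just before it.
- r.close_job(): hands the job in, once; it reports no verdict.
Trained networks look in a picture, given as the dict that the camera call returned (one of the last four; its "shot" number tells which), for a name from the list of things; names that differ only in an ending like _2 or _b are one class to them, and where a whole thing is asked for, a point or a joint stands for the part that bears it (a point fixed in the world has none). Each returns a list of dicts, best first, with "confidence" (0 to 1); they miss things now and then, are a little off and sometimes report something else, mostly with a low value. They report only what shows in the picture. A call takes as long as a camera call. They do not tell look-alikes from the thing itself.
- r.recognise(picture, query): "location" ([x, y, z] in m, in world coordinates, good to about 4 mm: the middle of the surface that is visible of it).
The state is a dict: "clock": time; "q": joint angles; "qd": joint speeds; "tau": joint torques, N m; "tcp_pos": TCP position; "ee_rot": TCP orientation; "contact_force": force on the tool from outside, world axes, zero at the start; "ft_torque": the same for the moment, N m; "finger_gap": finger opening in m.
Only numpy, scipy, OpenCV 4.12 (cv2) and the standard library are available. Lean on these libraries where they do the work, as an engineer would, in place of code of your own. Each camera call takes 0.05 s, during which the arm holds its last target.

TASK

The dip run is over: press the hook's sprung keeper in until it flips over and stays open, lift the slide rack off the dipper's hook, carry it upright to the empty white dish and set it down inside (do not drop it), standing flat on the dish floor. Also turn the dipper's counter dial back anticlockwise to its zero stop for the next run, leave the keeper open, and leave the other things on the bench where they stand.

Things in the scene. Friction and masses are not known exactly. Their poses are not given: they have to be found in the camera images.
- dipper: Slide dipper, fixed: base plate, control box with sloping panel on its right, steel column, cranked arm with a hook. Origin on the bench below the hook; x from hook tip to shank, away from the robot; z up. In mm: base x -85..165, y -255..75; box y -250..-80, top z 124; column x 120, y -112, top z 400; arm 20 wide, z 297..315, at y 0 from x 22 back to x 130: above and behind the hook
- hook_bowl (a point): Middle of the hook bowl's flat floor, 200 mm above the bench, axes as the dipper. Hook: steel plate, 18 mm wide in y. From here in mm: tip x -36..-26, top z 44; shank face x 26, up to the arm at z 97; flat floor x -12..12, small ramps beside it. The plate is 12 mm thick under the floor. The strap leaves by the mouth between tip and shank: up 50 to 80 mm, then off in -x
- keeper (a joint): Sprung keeper over the hook mouth (rad): 0 shut, 1.05 fully open. Steel flap 47 x 18 x 4 mm hinged on the shank; shut, it slants 25 degrees down from hinge to tip. It opens inwards only: press it down and towards the shank. Over-centre spring: about 6 N at mid-length starts it; let go before 0.52 it springs shut, past that it flips open and stays along the shank. Lifting the rack cannot open it
- keeper_pad (a point): Point on the keeper's upper face where the thumb presses, 26 mm from the hinge; turns with the keeper. The hinge line runs along the dipper's y, 20 mm (x) and 60 mm (z) from hook_bowl. Axes as the dipper's while shut
- slide_rack: Steel rack with nine slides, 0.26 to 0.42 kg, hanging freely in the hook, axes as the dipper's. Origin: centre of its underside; z up. Body 84 (x) x 92 (y) x 32 mm high. Handle: two flat uprights at y -29 and +29 mm (62 mm over their outer faces, 12 mm wide in x, 4 thick, free from z 52 to 132) with a strap across the top. Pinch it across the uprights from outside
- strap (a point): Centre of the flat strap at the top of the rack's handle, 134 mm above the rack's underside: 12 mm (x) by 62 mm (y) by 4 mm thick. It lies across the hook's bowl (2 mm above hook_bowl), under the keeper
- counter (a joint): Angle of the dip counter's dial (rad): 0 = pointer against the solid zero stop; grows clockwise seen facing the panel (starts 0.8 to 1.4). Turn anticlockwise to zero. Friction 0.08 N m; it stays where it is left
- knob_grip (a point): On the black dial's axis, 32 mm out from the panel, turning with it. z: the axis out of the panel, leaning 35 degrees from vertical to the dipper's -x. x: the pointer, along the bar grip; at zero it points straight up the slope. Bar 64 mm long, 14 thick (y), 9 to 41 mm out from the panel, on a disc 86 mm across with its face 9 mm out. Axis meets the panel at dipper x 12, y -165, z 88 mm
- dish: Empty white open rectangular dish, loose, 0.75 kg, 124 mm (x) by 132 mm (y), 52 mm high, walls and floor 5 mm (inside 114 by 122 mm). Origin: centre of its underside, z up. It stands left or right of the dipper, its place swapped with the tip box's
- tip_box: Bystander: grey box with frosted lid, 124 x 90 x 70 mm, origin under its centre
- tube_rack: Bystander: white rack with capped tubes, 130 x 90 x 112 mm, origin under its centre
- well_plate: Bystander: flat white well plate, 127 x 85 x 14 mm, origin under its centre
- wash_bottle: Bystander: white squeeze bottle with spout, 68 mm across, 190 mm high, origin under its centre
- beaker: Bystander: glass beaker, 72 mm across, 92 mm high, origin under its centre
- reagent_jar: Bystander: amber jar with cap, 64 mm across, 85 mm high, origin under its centre
- micro_rack: Bystander: orange rack of small tubes, 150 x 78 x 46 mm, origin under its centre
Not all that is in view belongs to the job. What is shaped like the slide_rack but pink or red is not meant.

How it is judged:
By the outcome, as a careful person would: the job done as asked, in the order asked, and still so for the second after the job is handed in, with the robot touching nothing.
It also fails if it takes over 72 s, if anything falls off the work surface, if the arm or the gripper's body presses on something with over 40 N, if the wrist force passes 120 N, or if a joint passes its speed limit or range.

## Working session

There is one attempt and no reset: what is moved stays moved. The work goes in short steps, Python scripts to look and compute and a tool call to move; the robot and the scene stay as the last step left them, time stands still between calls to the robot, and variables do not carry over. Pictures are saved under pics/ and viewed, and the job is handed in when it is done.

Besides the shell and the picture viewer there is one more tool, called after "Request:" in YAML: its name, and indented under it one key for each argument. arm_command: Moves the arm, as the interface text tells. Its arguments: {"type":"object","properties":{"series":{"type":"array"}},"required":["series"]}

```bash
ls; mkdir -p pics; cat > h.py <<'E'
import numpy as np, cv2
from scipy.spatial.transform import Rotation as R
from workcell import r
def save(p,n): cv2.imwrite('pics/'+n+'.png',cv2.cvtColor(p['frame'],cv2.COLOR_RGB2BGR))
def campose(p,s=None):
    if 'origin' in p:
        A=np.array(p['attitude']); 
        A=A if A.shape==(3,3) else R.from_rotvec(A).as_matrix()
        return np.array(p['origin']),A
    T=np.eye(4);T[:3,:3]=R.from_rotvec(s['ee_rot']).as_matrix();T[:3,3]=s['tcp_pos']
    M=T@np.array(p['mount']);return M[:3,3],M[:3,:3]
def px2w(p,u,v,s=None,d=None):
    o,A=campose(p,s); d=p['depth'][int(round(v)),int(round(u))] if d is None else d
    return o+A@np.array([(u-p['cx'])/p['fx']*d,(v-p['cy'])/p['fy']*d,d])
def w2px(p,X,s=None):
    o,A=campose(p,s);c=A.T@(np.array(X)-o);return np.array([p['fx']*c[0]/c[2]+p['cx'],p['fy']*c[1]/c[2]+p['cy'],c[2]])
E
python3 - <<'E'
from h import *
s=r.sense();print(s)
for n in ['scene','top','wrist']:
    s=r.sense();p=r.capture(n);save(p,n+'0');print({k:v for k,v in p.items() if k not in('frame','depth')})
    np.savez('pics/'+n+'0.npz',**{k:v for k,v in p.items()})
    for q in ['dipper','slide_rack','keeper','keeper_pad','hook_bowl','strap','counter','knob_grip','dish']:
        try: print(n,q,[(np.round(d['location'],3),round(d['confidence'],2)) for d in r.recognise(p,q)][:3])
        except Exception as e: print(q,e)
E
```

```text
pics
{'clock': 0.0, 'q': array([-1.32248211e+00,  5.28498803e-01,  1.43392622e+00,  1.03323462e-05,
        1.18142916e+00, -1.78518118e-01]), 'qd': array([ 0.00218455, -0.00075135, -0.00126697,  0.00081861,  0.00188462,
       -0.00032101]), 'tau': array([ 1.51881586e-04, -4.42346227e+01, -1.78020483e+01, -1.82121362e-04,
        8.39654880e-03,  3.00779028e-06]), 'tcp_pos': array([ 0.25856096, -0.56812118,  0.19900607]), 'ee_rot': array([-3.06811168e+00, -6.64903868e-01,  1.08869630e-04]), 'contact_force': array([-0.05845519, -0.94814467, -0.65894509]), 'ft_torque': array([ 0.02118524, -0.01427474,  0.0668435 ]), 'finger_gap': 0.08525393166233833}
{'fx': 394.4573203462751, 'fy': 394.4573203462751, 'cx': 282.9208271201413, 'cy': 204.99176850231385, 'origin': array([1.45231181, 0.0885816 , 0.79797679]), 'attitude': array([-1.59864307, -1.66787623,  0.90168831]), 'shot': 1}
scene dipper [(array([0.723, 0.011, 0.104]), 0.6)]
scene slide_rack [(array([0.595, 0.096, 0.097]), 0.86), (array([ 0.755, -0.263,  0.028]), 0.61), (array([0.487, 0.472, 0.095]), 0.58)]
scene keeper []
scene keeper
[... 1145 characters left out ...]
.615, -0.063,  0.11 ]), 0.65)]
top dish [(array([0.509, 0.316, 0.001]), 0.57)]
{'fx': 290.68358708659855, 'fy': 290.68358708659855, 'cx': 278.7941193464053, 'cy': 209.56465677053228, 'mount': array([[-8.99495733e-04, -9.57701017e-01, -2.87763710e-01,
         7.36096468e-02],
       [ 9.99999529e-01, -9.66567198e-04,  9.10020202e-05,
         7.49601854e-04],
       [-3.65295690e-04, -2.87763492e-01,  9.57701435e-01,
        -1.74182384e-01],
       [ 0.00000000e+00,  0.00000000e+00,  0.00000000e+00,
         1.00000000e+00]]), 'shot': 3}
wrist dipper []
wrist slide_rack []
wrist keeper []
wrist keeper_pad []
wrist hook_bowl []
wrist strap []
wrist counter []
wrist knob_grip []
wrist dish []
```

View pics/scene0.png

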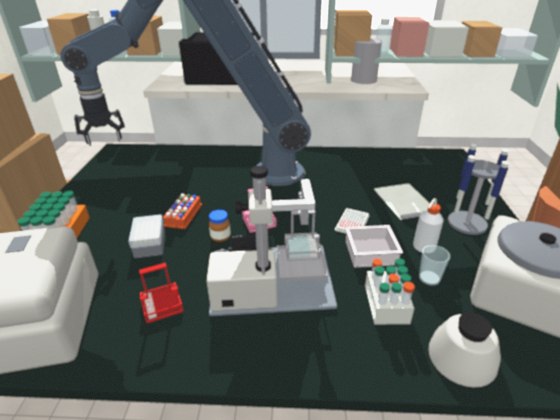

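View pics/top0.png

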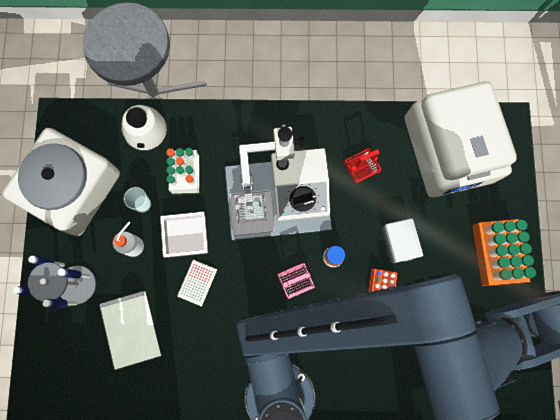

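The rack meant is the grey one hanging from the dipper at top px (250,207). The look-alikes are pink at (296,281) and red at (363,165). The empty dish is at (184,234), left of the dipper. Next I'll measure the dipper's pose.

```bash
cat >> h.py <<'E'
def cloud(p,s=None):
    o,A=campose(p,s);v,u=np.mgrid[0:420,0:560];d=p['depth']
    P=np.stack([(u-p['cx'])/p['fx']*d,(v-p['cy'])/p['fy']*d,d],-1)@A.T+o
    P[d==0]=np.nan;return P
def load(n): return {k:(v if v.ndim else v.item()) for k,v in np.load('pics/'+n+'.npz').items()}
E
python3 - <<'E'
from h import *
for n in['top0','scene0']:
    p=load(n);C=cloud(p);P=C.reshape(-1,3);
    m=(P[:,0]>.45)&(P[:,0]<.85)&(abs(P[:,1]-.03)<.22);Q=P[m]
    h,e=np.histogram(Q[:,2],np.arange(-.01,.43,.005));print(n,[(round(a*1000),c) for a,c in zip(e,h) if c>15])
    for lo,hi in[(.385,.42),(.305,.32),(.118,.13),(.005,.02)]:
        S=Q[(Q[:,2]>lo)&(Q[:,2]<hi)]
        if len(S)>5:
            print(lo,len(S),S.mean(0).round(4),S.min(0).round(3),S.max(0).round(3),cv2.minAreaRect((S[:,:2]*1000).astype(np.float32)))
p=load('top0')
c=p['frame'][110:250,215:345];cv2.imwrite('pics/topc.png',cv2.cvtColor(cv2.resize(c,None,fx=5,fy=4.2,interpolation=3),4))
p=load('scene0')
c=p['frame'][160:320,200:345];cv2.imwrite('pics/scenec.png',cv2.cvtColor(cv2.resize(c,None,fx=3.6,fy=3.6,interpolation=3),4))
E
```

```text
top0 [(-10, np.int64(469)), (-5, np.int64(2714)), (0, np.int64(2748)), (5, np.int64(698)), (10, np.int64(880)), (15, np.int64(1487)), (20, np.int64(582)), (25, np.int64(141)), (30, np.int64(75)), (35, np.int64(37)), (40, np.int64(54)), (45, np.int64(83)), (50, np.int64(96)), (55, np.int64(122)), (60, np.int64(103)), (65, np.int64(118)), (70, np.int64(134)), (75, np.int64(192)), (80, np.int64(177)), (85, np.int64(153)), (90, np.int64(181)), (95, np.int64(229)), (100, np.int64(218)), (105, np.int64(193)), (110, np.int64(190)), (115, np.int64(321)), (120, np.int64(894)), (125, np.int64(554)), (130, np.int64(73)), (135, np.int64(20)), (195, np.int64(18)), (200, np.int64(42)), (205, np.int64(32)), (240, np.int64(21)), (245, np.int64(36)), (250, np.int64(33)), (255, np.int64(44)), (260, np.int64(50)), (265, np.int64(20)), (300, np.int64(30)), (305, np.int64(50)), (310, np.int64(275)), (315, np.int64(261)), (320, np.int64(61)), (325, np.int64(149)), (330, np.int64(125)), (395, np.int64(84)), (400, np.int64(80))]
0.385 176 [0.7142 0.0023 0.3993] [ 0.697 -0.017  0.387] [0.745 0.019 0.406] ((7
[... 2285 characters left out ...]
01 6.000e-04 3.978e-01] [ 0.701 -0.018  0.385] [0.747 0.018 0.403] ((721.0956420898438, -1.9948577880859375), (37.37530517578125, 41.49104309082031), 56.3222541809082)
0.305 769 [0.71   0.0551 0.3138] [ 0.608 -0.053  0.305] [0.765 0.122 0.32 ] ((705.6281127929688, 54.145751953125), (98.85415649414062, 209.48483276367188), 40.59230041503906)
0.118 1941 [ 0.7097 -0.0577  0.1249] [ 0.575 -0.143  0.118] [0.772 0.142 0.13 ] ((670.0556030273438, 3.5583038330078125), (181.06114196777344, 293.5595703125), 5.685925006866455)
0.005 2606 [0.687  0.0769 0.0164] [ 0.451 -0.19   0.005] [0.85  0.249 0.02 ] ((650.7703247070312, 29.419387817382812), (439.51910400390625, 398.6694641113281), 89.87030029296875)
```

View pics/topc.png

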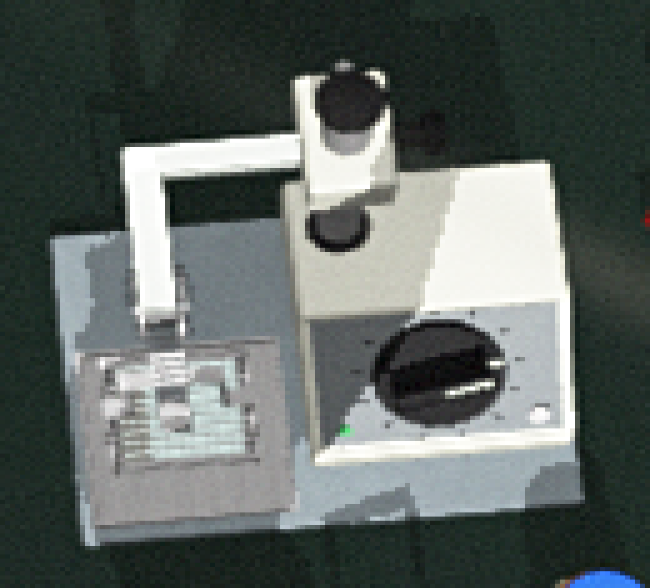

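View pics/scenec.png

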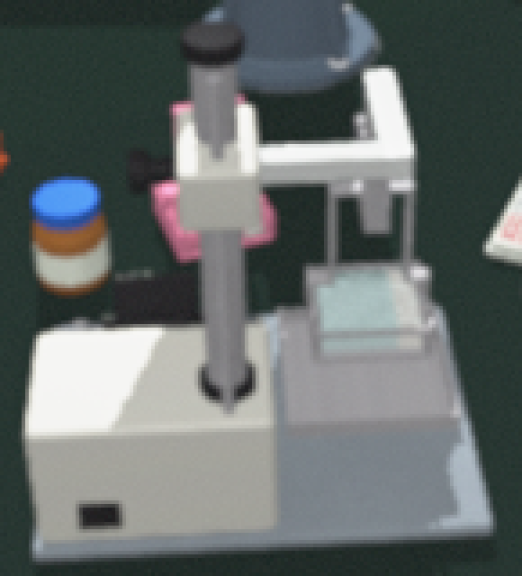

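```bash
cat >> h.py <<'E'
def Rot(psi,p,flip=1):
    """tool z forward(yaw psi) pitched p below horizontal, tool x up"""
    z=np.array([np.cos(p)*np.cos(psi),np.cos(p)*np.sin(psi),-np.sin(p)])
    x=np.array([np.sin(p)*np.cos(psi),np.sin(p)*np.sin(psi),np.cos(p)])
    return np.stack([x,np.cross(z,x),z],1)
def plan(pos,Rm,s=None):
    s=s or r.sense();R0=R.from_rotvec(s['ee_rot']).as_matrix()
    d=R0.T@(np.array(pos)-s['tcp_pos'])*100; w=R.from_matrix(R0.T@Rm).as_rotvec()
    print('row',np.round(d,2),np.round(w,3),'| dist %.1fcm ang %.1fdeg'%(np.linalg.norm(d),np.degrees(np.linalg.norm(w))));return d,w
E
python3 - <<'E'
from h import *
plan([.36,-.30,.42],Rot(0.0,np.radians(60)))
E
```

```text
row [ 20.35 -20.29 -22.  ] [-0.112  0.516  0.417] | dist 36.2cm ang 38.5deg
```

Request:
arm_command:
  series:
    - [5,-3,-12,0,0,0.1,1]
    - [10,-8,-20,-0.05,0.2,0.2,1]
    - [20,-20,-22,-0.11,0.5,0.42,1]
    - [20,-20,-22,-0.11,0.5,0.42,1]
    - [20,-20,-22,-0.11,0.5,0.42,1]
    - [20,-20,-22,-0.11,0.5,0.42,1]
    - [20,-20,-22,-0.11,0.5,0.42,1]
    - [20,-20,-22,-0.11,0.5,0.42,1]

```text
clock: 2.17
tcp_pos: [0.3477, -0.3294, 0.4026]
ee_rot: [3.04, -0.01, 0.789]
contact_force: [0.6, -0.9, 1.0]
finger_gap: -0.0001
```

```bash
python3 - <<'E'
from h import *
s=r.sense();print(s['q'].round(3),s['tcp_pos'].round(3),s['clock'],s['contact_force'])
plan([.36,0.03,.40],Rot(0.1,np.radians(45)))
E
```

```text
[-1.348 -0.013  1.738  0.51   1.326  0.126] [ 0.348 -0.329  0.403] 2.1667 [ 0.62409282 -0.92781545  1.01765445]
row [  0.73 -35.95   0.75] [ 0.063  0.277 -0.086] | dist 36.0cm ang 17.0deg
```

Request:
arm_command:
  series:
    - [1,-36,1,0.06,0.28,-0.09,1]
    - [1,-36,1,0.06,0.28,-0.09,1]
    - [1,-36,1,0.06,0.28,-0.09,1]
    - [1,-36,1,0.06,0.28,-0.09,1]
    - [1,-36,1,0.06,0.28,-0.09,1]
    - [1,-36,1,0.06,0.28,-0.09,1]
    - [1,-36,1,0.06,0.28,-0.09,1]
    - [1,-36,1,0.06,0.28,-0.09,1]

```text
clock: 2.83
tcp_pos: [0.3617, -0.0023, 0.3988]
ee_rot: [-2.87, -0.141, -1.193]
contact_force: [2.3, -0.4, 0.2]
finger_gap: 0.0003
```

```bash
python3 - <<'E'
from h import *
s=r.sense();print(s['q'].round(3),s['tcp_pos'].round(3),s['clock'],s['contact_force'])
p=r.capture('wrist');save(p,'w1');np.savez('pics/w1.npz',tp=s['tcp_pos'],er=s['ee_rot'],**p)
for q in ['slide_rack','keeper','keeper_pad','strap','knob_grip','dish']:
    print(q,[(np.round(d['location'],3),round(d['confidence'],2)) for d in r.recognise(p,q)][:3])
E
```

```text
[-1.172 -0.556  2.203  0.776  1.298  0.159] [ 0.362 -0.002  0.399] 2.8333 [ 2.33271756 -0.44769781  0.17967608]
slide_rack [(array([0.576, 0.098, 0.095]), 0.72), (array([ 0.736, -0.264,  0.033]), 0.67)]
keeper [(array([0.588, 0.099, 0.255]), 0.68)]
keeper_pad [(array([0.581, 0.095, 0.255]), 0.72), (array([ 0.634, -0.001,  0.113]), 0.18)]
strap [(array([0.578, 0.097, 0.098]), 0.9), (array([ 0.737, -0.262,  0.031]), 0.87), (array([0.695, 0.318, 0.067]), 0.74)]
knob_grip [(array([ 0.606, -0.064,  0.104]), 0.92), (array([ 0.632, -0.003,  0.115]), 0.31), (array([ 0.434, -0.159,  0.086]), 0.19)]
dish [(array([0.503, 0.322, 0.016]), 0.75)]
```

View pics/w1.png

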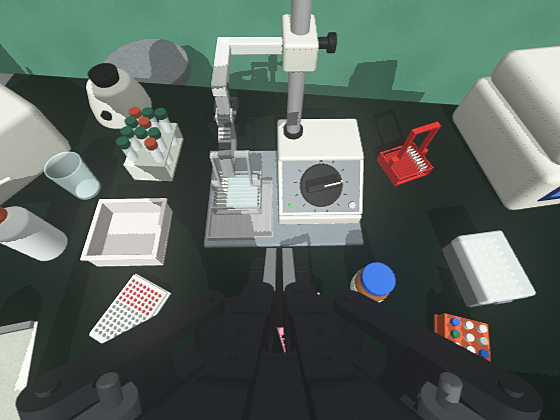

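```bash
cat > kin.py <<'E'
import numpy as np
from scipy.spatial.transform import Rotation as R
from scipy.optimize import least_squares
D=[([-1.32248211,.528498803,1.43392622,1e-5,1.18142916,-.178518118],[0.25856096,-0.56812118,0.19900607],[-3.06811168e+00,-6.64903868e-01,1e-4])]
import json,os
def Rz(a):return R.from_euler('z',a).as_matrix()
def Ry(a):return R.from_euler('y',a).as_matrix()
def fk(q,P,T0=None):
    d1,lat,a2,a3,d4,L,a1,l6=P
    A=Rz(q[0]);p=A@[a1,lat,d1];A=A@Ry(q[1]);p=p+A@[0,0,a2];A=A@Ry(q[2]);p=p+A@[a3,0,d4];A=A@Rz(q[3])@Ry(q[4]);p=p+A@[l6,0,L]
    return p,A@Rz(q[5])
E
python3 - <<'E'
from kin import *; from h import r
w=np.load('pics/w1.npz');s=r.sense()
q2=s['q']
S=[(D[0][0],D[0][1],D[0][2]),([-1.348,-.013,1.738,.51,1.326,.126],[0.3477,-.3294,.4026],[3.04,-.01,.789]),(q2,s['tcp_pos'],s['ee_rot'])]
for q,p,e in S:
    _,A=fk(q,np.zeros(8)); print(R.from_matrix(A.T@R.from_rotvec(e).as_matrix()).as_rotvec().round(3))
f=lambda P:np.concatenate([(fk(q,P)[0]-p) for q,p,e in S])
for x0 in ([.3,.1,.4,0,.4,.25,0,0],):
    o=least_squares(lambda P:np.r_[f(P),1e-4*(P-x0)*[0,0,0,10,0,0,10,10]],x0);print(o.x.round(4),f(o.x).round(4))
E
```

```text
[-0.     0.     1.571]
[-0.    -0.     1.571]
[-0.    -0.     1.571]
[ 0.2773  0.111   0.5892  0.1181  0.3911  0.3286 -0.001  -0.0024] [-0. -0. -0.  0.  0.  0. -0. -0. -0.]
```

```bash
cat > dip.py <<'E'
from h import *
def loadw(n):
    p=load(n); s={'tcp_pos':p['tp'],'ee_rot':p['er']} if 'tp' in p else None
    return p,s
BOXED=[[(-85,-255,10),(-85,75,10)],[(-85,75,10),(165,75,10)],[(-85,-255,10),(165,-255,10)],[(-85,-255,0),(-85,75,0)],
 [(58,-250,124),(58,-80,124)],[(58,-80,124),(160,-80,124)],[(58,-250,124),(160,-250,124)],
 [(22,-10,315),(130,-10,315)],[(22,10,315),(130,10,315)],[(22,-10,315),(22,10,315)],[(22,-10,297),(22,10,297)],
 [(-36,-9,244),(-26,-9,244)],[(-36,9,244),(-26,9,244)],[(-36,-9,244),(-36,9,244)],[(-26,-9,244),(-26,9,244)],
 [(20,-9,262),(-22.6,-9,242)],[(20,9,262),(-22.6,9,242)],[(-6,-31,204),(-6,31,204)],[(6,-31,204),(6,31,204)],[(-6,-31,204),(-6,-31,120)],[(-6,31,204),(-6,31,120)],
 [(-42,-46,100),(-42,46,100)],[(42,-46,100),(42,46,100)],[(-42,-46,100),(42,-46,100)],[(-42,46,100),(42,46,100)]]
def d2w(X,pose):
    x,y,psi=pose;X=np.array(X)/1000.;c,s_=np.cos(psi),np.sin(psi)
    return np.stack([x+c*X[...,0]-s_*X[...,1],y+s_*X[...,0]+c*X[...,1],X[...,2]],-1)
def draw(p,s,pose,name,crop,k):
    im=cv2.cvtColor(p['frame'],cv2.COLOR_RGB2BGR);x0,y0,x1,y1=crop
    im=cv2.resize(im[y0:y1,x0:x1],None,fx=k,fy=k,interpolation=cv2.INTER_CUBIC)
    for a,b in BOXED:
        A,B=d2w(a,pose),d2w(b,pose);u=w2px(p,A,s)[:2];v=w2px(p,B,s)[:2]
        f=lambda t:tuple(int(round(e)) for e in ((t-[x0,y0]+.5)*k))
        cv2.line(im,f(u),f(v),(0,0,255),1)
    cv2.imwrite('pics/'+name+'.png',im)
E
python3 - <<'E'
from dip import *
for n in ['top0','w1','scene0']:
    p,s=loadw(n);P=cloud(p,s).reshape(-1,3)
    pose=np.array([.590,.0995,.1]);c,sn=np.cos(.1),np.sin(.1)
    L=(P-[.590,.0995,0])@np.array([[c,-sn,0],[sn,c,0],[0,0,1]])*1000
    # panel
    m=(L[:,1]>-245)&(L[:,1]<-85)&(L[:,0]>-40)&(L[:,0]<50)&(L[:,2]>55)&(L[:,2]<118)
    m&=np.hypot(L[:,0]-8,L[:,1]+165)>55
    Q=P[m]
    if len(Q)>100:
        for _ in range(3):
            a,*_2=np.linalg.lstsq(np.c_[Q[:,:2],np.ones(len(Q))],Q[:,2],rcond=None);e=Q[:,2]-np.c_[Q[:,:2],np.ones(len(Q))]@a;Q=Q[abs(e)<2*e.std()]
        print(n,'panel',len(Q),'yaw',np.arctan2(a[1],a[0]),'slope deg',np.degrees(np.arctan(np.hypot(a[0],a[1]))),e.std())
    # arm z 297-315 front part, knuckle
    for nm,mm in {'arm':(L[:,0]>25)&(L[:,0]<100)&(abs(L[:,1])<25)&(L[:,2]>300)&(L[:,2]<325),'col':(L[:,2]>340)&(L[:,2]<395)&(abs(L[:,0]-120)<40)&(abs(L[:,1]+112)<40),
      'hooktip':(L[:,2]>225)&(L[:,2]<250)&(L[:,0]<-20)&(L[:,0]>-50)&(abs(L[:,1])<20),'keeper':(L[:,2]>236)&(L[:,2]<268)&(L[:,0]<18)&(L[:,0]>-22)&(abs(L[:,1])<15)}.items():
        Q=L[mm]
        if len(Q)>4:print(n,nm,len(Q),'med',np.median(Q,0).round(1),'p2',np.percentile(Q,3,0).round(1),'p98',np.percentile(Q,97,0).round(1))
    Q=L[(L[:,0]>25)&(L[:,0]<110)&(abs(L[:,1])<25)&(L[:,2]>308)&(L[:,2]<322)]
    if len(Q)>20: print(n,'arm yaw corr',np.polyfit(Q[:,0],Q[:,1],1))
pose=[.590,.0995,.1]
draw(*loadw('w1'),pose,'d1',(190,20,380,260),2.5)
draw(*loadw('top0'),pose,'d2',(215,110,345,250),4)
E
```

```text
top0 panel 523 yaw 0.11344945307890912 slope deg 34.26334744852389 0.00290493355032137
top0 arm 207 med [ 61.9   1.4 314.8] p2 [ 26.7  -8.1 310.1] p98 [ 97.3  11.3 320.2]
top0 col 61 med [ 104.2 -107.6  361. ] p2 [  98.2 -122.2  341.4] p98 [144.6 -95.3 393.4]
top0 hooktip 52 med [-34.6  -0.4 244. ] p2 [-42.5  -8.  227.5] p98 [-21.3   8.1 249. ]
top0 keeper 102 med [ -1.8   0.4 256. ] p2 [-19.9  -9.  245.3] p98 [ 16.2   9.6 265.2]
top0 arm yaw corr [-0.04134544  3.43498391]
w1 panel 1497 yaw 0.11219201318685526 slope deg 35.09845239751753 0.001091540004091064
w1 arm 572 med [ 59.8  -2.  315.2] p2 [ 26.4 -10.3 303.4] p98 [ 97.2   8.8 316.3]
w1 col 546 med [ 104.8 -110.2  358. ] p2 [ 102.1 -123.3  341.1] p98 [112.5 -98.1 373.7]
w1 hooktip 254 med [-37.1  -2.1 243. ] p2 [-41.3 -10.3 226.8] p98 [-21.    6.3 245.9]
w1 keeper 430 med [ -0.   -1.4 255.9] p2 [-20.4 -12.5 245.4] p98 [ 15.2   9.5 265.8]
w1 arm yaw corr [-0.06732258  2.16697165]
scene0 arm 160 med [ 62.8  -2.9 316.1] p2 [ 29.  -11.5 303.7] p98 [ 97.6   8.3 318.1]
scene0 col 292 med [ 129.1 -111.3  368.5] p2 [ 117.9 -125.3  342.3] p98 [147.4 -98.2 393.8]
scene0 hooktip 8 med [-34.8 -10.2 243.8] p2 [-38.8 -11.9 238.1] p98 [-30.6  -5.9 246.7]
scene0 arm yaw corr [ 2.41099022e-03 -2.51242947e+00]
```

View pics/d1.png

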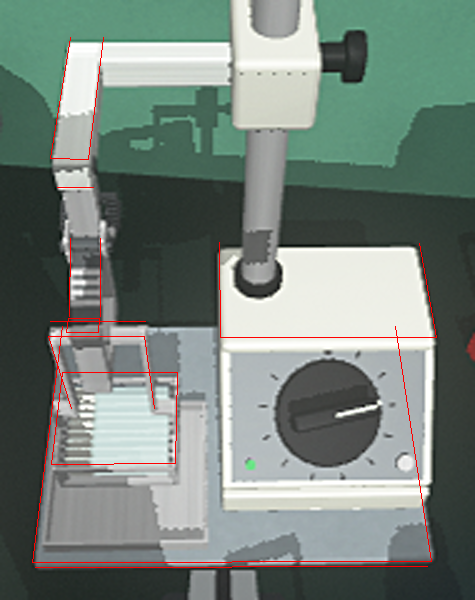

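View pics/d2.png

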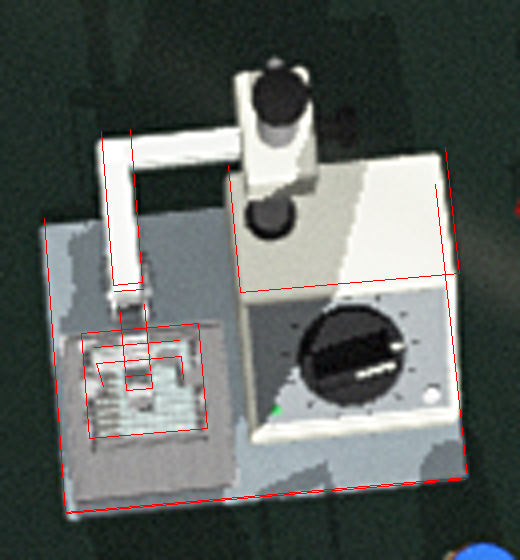

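```bash
cat >> kin.py <<'E'
P0=np.array([0.2773,0.111,0.5892,0.1181,0.3911,0.3286,-0.001,-0.0024])
lo=np.array([-3.08,-.75,.22,-1.43,0,-2.85]);hi=np.array([3.08,2.2,2.44,4.57,2.65,2.85])
RT=R.from_rotvec([0,0,np.pi/2]).as_matrix()
def ik(pos,Rm,P=P0,n=30,seed=0,q0=None):
    rg=np.random.default_rng(seed);sol=[]
    for i in range(n):
        x0=lo+(hi-lo)*rg.uniform(.1,.9,6) if not(q0 is not None and i==0) else np.clip(q0,lo+1e-3,hi-1e-3)
        def f(q):
            p,A=fk(q,P);return np.r_[(p-pos)*3,R.from_matrix((A@RT).T@Rm).as_rotvec()]
        o=least_squares(f,x0,bounds=(lo,hi))
        if np.linalg.norm(o.fun)<2e-3 and not any(np.abs(o.x-s).max()<.05 for s in sol):sol.append(o.x)
    return sol
E
python3 - <<'E'
from kin import *; from dip import *
pose=[.590,.0985,.108]
def show(n,X,p,dy=0):
    w=d2w(X,pose);print(n,w.round(3),[q.round(2).tolist() for q in ik(w,Rot(pose[2]+dy,np.radians(p)))])
show('press',(5,0,239),45)
for p in (0,10,20): show('grasp%d'%p,(13,0,165),p)
show('lift',(13,0,230),5)
for z in (.1,.2):
  for p in (0,10,15):
   for ya in (-.2,.1,.5,1.0):
    w=np.array([.50,.32,z+.01])+Rot(ya,0)[:,2]*.013
    print('dish',z,p,ya,[q.round(2).tolist() for q in ik(w,Rot(ya,np.radians(p)),n=15)])
E
```

```text
press [0.595 0.099 0.239] [[-0.1, 0.31, 2.09, 1.76, 0.15, -0.34]]
grasp0 [0.603 0.1   0.165] [[-0.17, 1.29, 2.4, 2.81, 2.09, -1.74]]
grasp10 [0.603 0.1   0.165] [[-0.17, 1.11, 2.43, 2.86, 1.78, -1.68]]
grasp20 [0.603 0.1   0.165] [[-0.15, 0.89, 2.4, 2.89, 1.36, -1.61]]
lift [0.603 0.1   0.23 ] []
dish 0.1 0 -0.2 [[0.85, 1.18, 1.99, 4.19, 1.59, -1.54]]
dish 0.1 0 0.1 [[0.67, 1.28, 2.19, 3.74, 1.85, -1.39]]
dish 0.1 0 0.5 [[0.24, 1.43, 2.34, 2.82, 2.18, -1.76]]
dish 0.1 0 1.0 [[-0.18, 1.3, 2.21, 1.94, 1.71, -1.91]]
dish 0.1 10 -0.2 [[0.83, 1.06, 2.03, 4.18, 1.37, -1.61]]
dish 0.1 10 0.1 [[0.66, 1.14, 2.24, 3.69, 1.6, -1.45]]
dish 0.1 10 0.5 [[0.24, 1.28, 2.4, 2.87, 1.91, -1.71]]
dish 0.1 10 1.0 [[-0.16, 1.16, 2.26, 2.01, 1.51, -1.82]]
dish 0.1 15 -0.2 [[0.82, 0.99, 2.04, 4.19, 1.26, -1.66]]
dish 0.1 15 0.1 [[0.65, 1.06, 2.24, 3.68, 1.45, -1.48]]
dish 0.1 15 0.5 [[0.25, 1.19, 2.4, 2.9, 1.74, -1.68]]
dish 0.1 15 1.0 [[-0.14, 1.08, 2.27, 2.04, 1.4, -1.76]]
dish 0.2 0 -0.2 [[0.85, 0.96, 2.06, 4.19, 1.51, -1.68]]
dish 0.2 0 0.1 [[0.67, 1.03, 2.27, 3.72, 1.71, -1.48]]
dish 0.2 0 0.5 []
dish 0.2 0 1.0 [[-0.18, 1.05, 2.3, 1.96, 1.65, -1.76]]
dish 0.2 10 -0.2 [[0.83, 0.82, 2.07, 4.23, 1.27, -1.8]]
dish 0.2 10 0.1 [[0.66, 0.86, 2.28, 3.7, 1.4, -1.57]]
dish 0.2 10 0.5 []
dish 0.2 10 1.0 [[-0.16, 0.87, 2.3, 1.99, 1.41, -1.6]]
dish 0.2 15 -0.2 [[0.82, 0.76, 2.06, 4.26, 1.15, -1.87]]
dish 0.2 15 0.1 [[0.65, 0.77, 2.27, 3.71, 1.22, -1.63]]
dish 0.2 15 0.5 [[0.25, 0.84, 2.43, 2.9, 1.44, -1.6]]
dish 0.2 15 1.0 [[-0.14, 0.78, 2.29, 1.98, 1.28, -1.5]]
```

```bash
python3 - <<'E'
from kin import *; from dip import *
pose=[.590,.0985,.108]
q=None
for p in (15,20,25,30,35):
  for h in (140,160,180,200,215,230):
    t=np.radians(p);w=d2w((8*np.cos(t),0,h-8*np.sin(t)),pose)
    s=ik(w,Rot(pose[2],t),n=12)
    # also required q3 unconstrained: wc distance
    wc=w-Rot(pose[2],t)[:,2]*P0[5]; rr=np.sqrt(wc[0]**2+wc[1]**2-.111**2);dist=np.hypot(rr,wc[2]-P0[0])
    print(p,h,round(dist,3),[a.round(2).tolist() for a in s])
a=np.hypot(P0[3],P0[4]);b=P0[2]; 
for q3 in(2.2,2.44): v=np.array([0,b])+[P0[3]*np.cos(q3)+P0[4]*np.sin(q3),-P0[3]*np.sin(q3)+P0[4]*np.cos(q3)];print(q3,np.hypot(*v))
E
```

```text
15 140 0.273 [[-0.17, 1.1, 2.43, 2.87, 1.68, -1.67]]
15 160 0.27 [[-0.17, 1.04, 2.43, 2.88, 1.63, -1.66]]
15 180 0.268 [[-0.17, 0.97, 2.44, 2.88, 1.56, -1.64]]
15 200 0.267 [[-0.17, 0.89, 2.44, 2.88, 1.49, -1.62]]
15 215 0.268 [[-0.17, 0.83, 2.44, 2.87, 1.43, -1.61]]
15 230 0.27 [[-0.17, 0.78, 2.43, 2.87, 1.37, -1.59]]
20 140 0.278 [[-0.16, 0.99, 2.41, 2.89, 1.47, -1.64]]
20 160 0.277 [[-0.16, 0.92, 2.41, 2.89, 1.41, -1.62]]
20 180 0.277 [[-0.16, 0.85, 2.41, 2.89, 1.34, -1.6]]
20 200 0.278 [[-0.16, 0.78, 2.41, 2.88, 1.26, -1.58]]
20 215 0.28 [[-0.16, 0.72, 2.4, 2.87, 1.2, -1.57]]
20 230 0.283 [[-0.16, 0.66, 2.39, 2.87, 1.14, -1.55]]
25 140 0.288 [[-0.15, 0.88, 2.38, 2.9, 1.25, -1.6]]
25 160 0.288 [[-0.15, 0.81, 2.38, 2.89, 1.18, -1.58]]
25 180 0.29 [[-0.15, 0.74, 2.37, 2.88, 1.11, -1.56]]
25 200 0.294 [[-0.15, 0.67, 2.37, 2.87, 1.03, -1.54]]
25 215 0.297 [[-0.15, 0.62, 2.36, 2.86, 0.97, -1.52]]
25 230 0.301 [[-0.15, 0.56, 2.35, 2.85, 0.91, -1.5]]
30 140 0.302 [[-0.14, 0.78, 2.34, 2.89, 1.03, -1.57]]
30 160 0.305 [[-0.14, 0.71, 2.34, 2.88, 0.96, -1.54]]
30 180 0.308 [[-0.14, 0.65, 2.33, 2.87, 0.88, -1.52]]
30 200 0.313 [[-0.14, 0.58, 2.31, 2.85, 0.81, -1.49]]
30 215 0.317 [[-0.14, 0.53, 2.3, 2.83, 0.75, -1.46]]
30 230 0.322 [[-0.14, 0.48, 2.29, 2.81, 0.69, -1.43]]
35 140 0.321 [[-0.12, 0.69, 2.29, 2.88, 0.81, -1.52]]
35 160 0.324 [[-0.12, 0.63, 2.28, 2.86, 0.74, -1.49]]
35 180 0.329 [[-0.12, 0.57, 2.27, 2.83, 0.67, -1.46]]
35 200 0.335 [[-0.12, 0.51, 2.26, 2.8, 0.6, -1.42]]
35 215 0.34 [[-0.12, 0.46, 2.25, 2.77, 0.54, -1.38]]
35 230 0.346 [[-0.12, 0.42, 2.23, 2.73, 0.49, -1.34]]
2.2 0.3610013344642945
2.44 0.26873345115889014
```

```bash
python3 - <<'E'
from kin import *; from dip import *
pose=[.590,.0985,.108]
for p in (30,35,40,45,50,60):
  t=np.radians(p);
  for dx,h in ((0,200),(0,262),(-60,262),(-100,270)):
    w=d2w((dx+14*np.cos(t),0,h-14*np.sin(t)),pose)
    s=ik(w,Rot(pose[2],t),n=8)
    wc=w-Rot(pose[2],t)[:,2]*P0[5]; rr=np.sqrt(wc[0]**2+wc[1]**2-.111**2);dist=np.hypot(rr,wc[2]-P0[0])
    print(p,dx,h,round(dist,3),[a.round(2).tolist() for a in s])
  for ya in (-.2,.108,.3):
    w=np.array([.50,.32,.005+.132])+Rot(ya,t)[:,2]*.014
    print('  dish',ya,[a.round(2).tolist() for a in ik(w,Rot(ya,t),n=8)])
E
```

```text
30 0 200 0.317 [[-0.13, 0.59, 2.3, 2.85, 0.81, -1.49]]
30 0 262 0.338 [[-0.13, 0.39, 2.25, 2.75, 0.57, -1.36]]
30 -60 262 0.281 [[-0.19, 0.36, 2.4, 2.73, 0.69, -1.4]]
30 -100 270 0.249 []
  dish -0.2 [[0.76, 0.76, 2.04, 4.31, 0.88, -1.94]]
  dish 0.108 [[0.6, 0.77, 2.21, 3.68, 0.91, -1.67]]
  dish 0.3 [[0.45, 0.79, 2.3, 3.3, 0.99, -1.58]]
35 0 200 0.339 [[-0.12, 0.52, 2.25, 2.81, 0.6, -1.42]]
35 0 262 0.362 [[-0.12, 0.34, 2.19, 2.63, 0.38, -1.22]]
35 -60 262 0.307 [[-0.17, 0.29, 2.33, 2.62, 0.47, -1.26]]
35 -100 270 0.276 [[-0.22, 0.22, 2.41, 2.56, 0.5, -1.24]]
  dish -0.2 [[0.73, 0.71, 2.02, 4.39, 0.76, -2.06]]
  dish 0.108 [[0.58, 0.7, 2.18, 3.73, 0.74, -1.74]]
  dish 0.3 [[0.44, 0.71, 2.26, 3.31, 0.78, -1.61]]
40 0 200 0.362 [[-0.11, 0.46, 2.19, 2.71, 0.4, -1.31]]
40 0 262 0.388 [[-0.11, 0.31, 2.13, 2.31, 0.22, -0.89]]
40 -60 262 0.334 [[-0.15, 0.24, 2.26, 2.38, 0.29, -1.0]]
40 -100 270 0.304 [[-0.2, 0.17, 2.34, 2.3, 0.31, -0.95]]
  dish -0.2 [[0.7, 0.66, 2.0, 4.51, 0.66, -2.21]]
  dish 0.108 [[0.56, 0.64, 2.14, 3.81, 0.57, -1.85]]
  dish 0.3 [[0.44, 0.64, 2.21, 3.33, 0.58, -1.64]
[... 361 characters left out ...]
[-0.08, 0.4, 2.06, 1.67, 0.12, -0.24]]
50 0 262 0.442 [[-0.09, 0.27, 2.0, 0.61, 0.22, 0.82]]
50 -60 262 0.39 [[-0.12, 0.19, 2.13, 0.83, 0.2, 0.57]]
50 -100 270 0.361 [[-0.15, 0.12, 2.2, 0.87, 0.22, 0.51]]
  dish -0.2 [[0.63, 0.59, 1.94, -1.39, 0.5, -2.65]]
  dish 0.108 [[0.51, 0.56, 2.05, 4.26, 0.29, -2.35]]
  dish 0.3 [[0.42, 0.55, 2.1, 3.52, 0.21, -1.84]]
60 0 200 0.47 [[-0.07, 0.38, 1.94, 0.28, 0.32, 1.15]]
60 0 262 0.498 [[-0.07, 0.28, 1.87, 0.19, 0.49, 1.25]]
60 -60 262 0.446 [[-0.1, 0.19, 1.99, 0.23, 0.45, 1.18]]
60 -100 270 0.418 [[-0.12, 0.12, 2.06, 0.26, 0.46, 1.14]]
  dish -0.2 []
  dish 0.108 [[0.47, 0.52, 1.95, -0.8, 0.25, 2.68]]
  dish 0.3 [[0.41, 0.51, 1.99, -0.41, 0.14, 2.07]]
```

```bash
cat >> dip.py <<'E'
POSE=[.590,.0985,.108]
from kin import ik,fk,P0
def go(X,p,dy=0,roll=0):
    w=d2w(X,POSE);Rm=Rot(POSE[2]+dy,np.radians(p))@R.from_rotvec([0,0,roll]).as_matrix();s=r.sense();plan(w,Rm,s)
    return w,Rm
E
cat > log.py <<'E'
from h import *
import json
s=r.sense();open('kin.jsonl','a').write(json.dumps([list(s['q']),list(s['tcp_pos']),list(s['ee_rot'])])+'\n')
print(s['q'].round(2),s['tcp_pos'].round(4),round(s['clock'],2),s['contact_force'].round(1),round(s['finger_gap'],4))
E
python3 - <<'E'
from dip import *
import log
w,Rm=go((-70,0,300),35);print([a.round(2).tolist() for a in ik(w,Rm,n=8)])
w,Rm=go((-29,0,285),35);print([a.round(2).tolist() for a in ik(w,Rm,n=8)])
E
```

```text
[-1.17 -0.55  2.2   0.78  1.3   0.15] [ 0.3627 -0.0054  0.3995] 3.18 [0.4 0.2 0.1] 0.0
row [ 4.74 -8.11 18.77] [ 0.012  0.173 -0.002] | dist 21.0cm ang 10.0deg
[[-0.19, 0.12, 2.31, 2.29, 0.33, -0.92]]
row [ 6.57 -8.16 22.73] [ 0.012  0.173 -0.002] | dist 25.0cm ang 10.0deg
[[-0.15, 0.22, 2.24, 2.45, 0.33, -1.05]]
```

Request:
arm_command:
  series:
    - [4.7,-8.1,18.8,0.01,0.17,0,1]
    - [4.7,-8.1,18.8,0.01,0.17,0,1]
    - [4.7,-8.1,18.8,0.01,0.17,0,1]
    - [4.7,-8.1,18.8,0.01,0.17,0,1]
    - [4.7,-8.1,18.8,0.01,0.17,0,1]
    - [4.7,-8.1,18.8,0.01,0.17,0,1]
    - [4.7,-8.1,18.8,0.01,0.17,0,1]
    - [4.7,-8.1,18.8,0.01,0.17,0,1]

```text
clock: 3.85
tcp_pos: [0.5125, 0.0772, 0.318]
ee_rot: [-2.727, -0.138, -1.443]
contact_force: [1.0, 0.8, -0.3]
finger_gap: 0.0001
```

```bash
python3 - <<'E'
from dip import *
import log
go((-70,0,300),35)
s=r.sense();p=r.capture('wrist');save(p,'w2');np.savez('pics/w2.npz',tp=s['tcp_pos'],er=s['ee_rot'],**p)
draw(*loadw('w2'),POSE,'d3',(120,0,440,300),2)
for n in ['scene','top']:
    p=r.capture(n);save(p,n+'1')
E
```

```text
[-0.27  0.05  2.32  2.04  0.35 -0.71] [0.5125 0.0772 0.318 ] 3.85 [ 1.   0.8 -0.3] 0.0001
row [-0.97 -1.28  1.79] [ 0.001 -0.014 -0.007] | dist 2.4cm ang 0.9deg
```

View pics/d3.png

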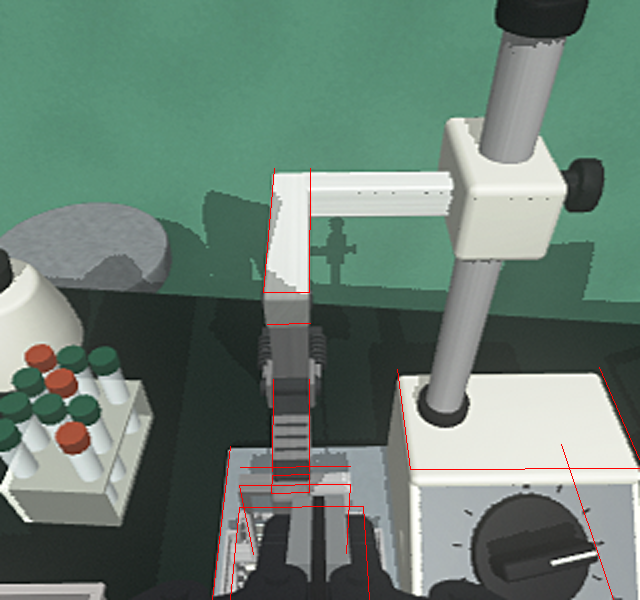

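```bash
python3 - <<'E'
from dip import *
go((-29,0,285),35);go((4,0,262),35);go((6,0,243),35);go((11,0,239.5),35)
E
```

```text
row [ 0.17 -1.19  6.11] [-0.002 -0.013 -0.007] | dist 6.2cm ang 0.8deg
row [ 0.13 -1.18 10.13] [-0.002 -0.013 -0.007] | dist 10.2cm ang 0.8deg
row [-1.33 -1.17 11.37] [-0.002 -0.013 -0.007] | dist 11.5cm ang 0.8deg
row [-1.33 -1.17 11.98] [-0.002 -0.013 -0.007] | dist 12.1cm ang 0.8deg
```

Request:
arm_command:
  series:
    - [0.2,-1.2,3,0,-0.01,-0.01,1]
    - [0.2,-1.2,6.1,0,-0.01,-0.01,1]
    - [0.2,-1.2,7.5,0,-0.01,-0.01,1]
    - [0.2,-1.2,8.5,0,-0.01,-0.01,1]
    - [0.2,-1.2,8.5,0,-0.01,-0.01,1]

```text
clock: 4.42
tcp_pos: [0.5831, 0.0947, 0.2712]
ee_rot: [-2.739, -0.148, -1.43]
contact_force: [-0.5, 0.6, -0.2]
finger_gap: -0.0004
```

```bash
python3 - <<'E'
from dip import *
import log
go((4,0,262),35);go((6,0,243),35);go((11,0,239.5),35)
s=r.sense();p=r.capture('wrist');save(p,'w3')
cv2.imwrite('pics/w3c.png',cv2.cvtColor(cv2.resize(p['frame'][100:320,160:400],None,fx=3,fy=2.7,interpolation=3),4))
E
```

```text
[-0.15  0.27  2.22  2.53  0.36 -1.14] [0.5831 0.0947 0.2712] 4.42 [-0.5  0.6 -0.2] -0.0004
row [-0.11 -0.31  1.45] [ 0.001 -0.002  0.001] | dist 1.5cm ang 0.2deg
row [-1.55 -0.31  2.7 ] [ 0.001 -0.002  0.001] | dist 3.1cm ang 0.2deg
row [-1.55 -0.31  3.31] [ 0.001 -0.002  0.001] | dist 3.7cm ang 0.2deg
```

View pics/w3c.png

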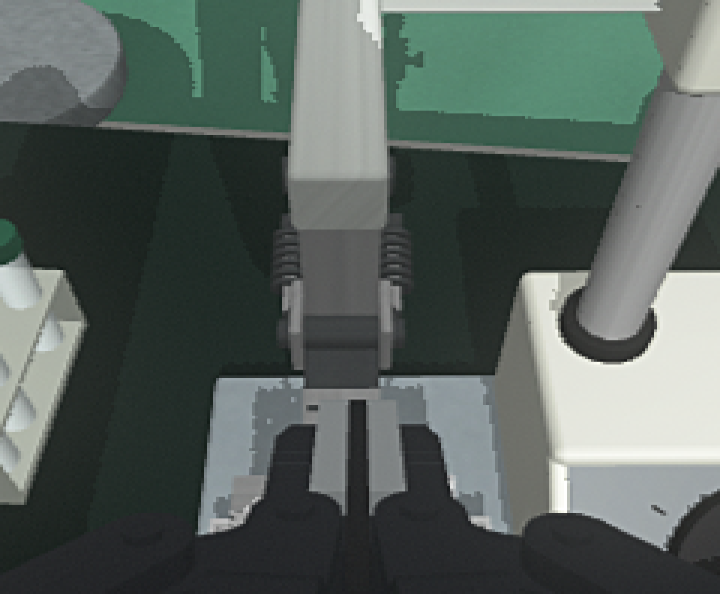

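Request:
arm_command:
  series:
    - [-0.1,-0.3,1.0,0,0,0,1]
    - [-0.1,-0.3,1.4,0,0,0,1]
    - [-0.6,-0.3,1.9,0,0,0,1]
    - [-1.1,-0.3,2.3,0,0,0,1]
    - [-1.5,-0.3,2.6,0,0,0,1]
    - [-1.5,-0.3,2.7,0,0,0,1]

```text
clock: 4.97
tcp_pos: [0.5942, 0.0985, 0.2434]
ee_rot: [-2.74, -0.147, -1.428]
contact_force: [0.4, -0.8, -0.5]
finger_gap: 0.0001
```

```bash
python3 - <<'E'
from dip import *
import log
go((6,0,243),35);go((11,0,239.5),35)
E
```

```text
[-0.13  0.36  2.23  2.68  0.44 -1.28] [0.5942 0.0985 0.2434] 4.97 [ 0.4 -0.8 -0.5] 0.0001
row [ 0.08 -0.04  0.17] [ 0.002 -0.001  0.   ] | dist 0.2cm ang 0.1deg
row [ 0.08 -0.04  0.78] [ 0.002 -0.001  0.   ] | dist 0.8cm ang 0.1deg
```

Request:
arm_command:
  series:
    - [0.1,0,0.4,0,0,0,1]
    - [0.1,0,0.7,0,0,0,1]
    - [0.1,0,0.8,0,0,0,1]

```text
clock: 5.22
tcp_pos: [0.602, 0.0991, 0.2401]
ee_rot: [-2.739, -0.147, -1.43]
contact_force: [-0.2, -0.1, 1.0]
finger_gap: 0.0001
```

```bash
python3 - <<'E'
from dip import *
import log
go((11,0,239.5),35)
go((-50,0,285),35)
p=r.capture('wrist');save(p,'w4')
cv2.imwrite('pics/w4c.png',cv2.cvtColor(cv2.resize(p['frame'][100:320,160:400],None,fx=3,fy=2.7,interpolation=3),4))
E
```

```text
[-0.12  0.38  2.22  2.69  0.44 -1.29] [0.602  0.0991 0.2401] 5.22 [-0.2 -0.1  1. ] 0.0001
row [-0.11 -0.07 -0.04] [ 0.002 -0.002  0.   ] | dist 0.1cm ang 0.2deg
row [ 0.13 -0.06 -7.65] [ 0.002 -0.002  0.   ] | dist 7.7cm ang 0.2deg
```

View pics/w4c.png

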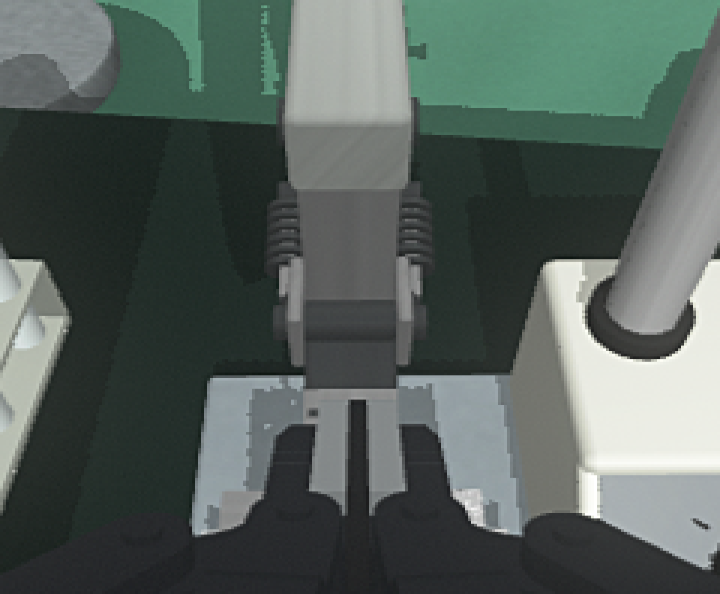

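Request:
arm_command:
  series:
    - [0.1,0,-3,0,0,0,1]
    - [0.1,0,-7,0,0,0,1]
    - [1,0,-9,0,0,0,-1]
    - [1,0,-9,0,0,0,-1]
    - [1,0,-9,0,0,0,-1]
    - [1,0,-9,0,0,0,-1]

```text
clock: 5.77
tcp_pos: [0.5351, 0.0919, 0.3001]
ee_rot: [-2.739, -0.147, -1.431]
contact_force: [-0.2, 0.0, -0.0]
finger_gap: 0.0485
```

```bash
python3 - <<'E'
from dip import *
import log
s=r.sense();p=r.capture('wrist');save(p,'w5');np.savez('pics/w5.npz',tp=s['tcp_pos'],er=s['ee_rot'],**p)
draw(*loadw('w5'),POSE,'d5',(180,130,380,330),3)
cv2.imwrite('pics/w5c.png',cv2.cvtColor(cv2.resize(p['frame'][130:330,180:380],None,fx=3,fy=3,interpolation=3),4))
for q in ['keeper','keeper_pad','strap','slide_rack','hook_bowl']:
    print(q,[(np.round(d['location'],3),round(d['confidence'],2)) for d in r.recognise(p,q)][:3])
E
```

```text
[-0.18  0.13  2.29  2.32  0.32 -0.94] [0.5351 0.0919 0.3001] 5.77 [-0.2  0.  -0. ] 0.0485
keeper [(array([0.588, 0.101, 0.254]), 0.9)]
keeper_pad [(array([0.58 , 0.095, 0.254]), 0.8)]
strap [(array([0.579, 0.098, 0.099]), 0.96), (array([ 0.737, -0.255,  0.031]), 0.88)]
slide_rack [(array([0.576, 0.096, 0.096]), 0.85), (array([ 0.734, -0.259,  0.029]), 0.61)]
hook_bowl [(array([0.679, 0.012, 0.128]), 0.7)]
```

View pics/w5c.png

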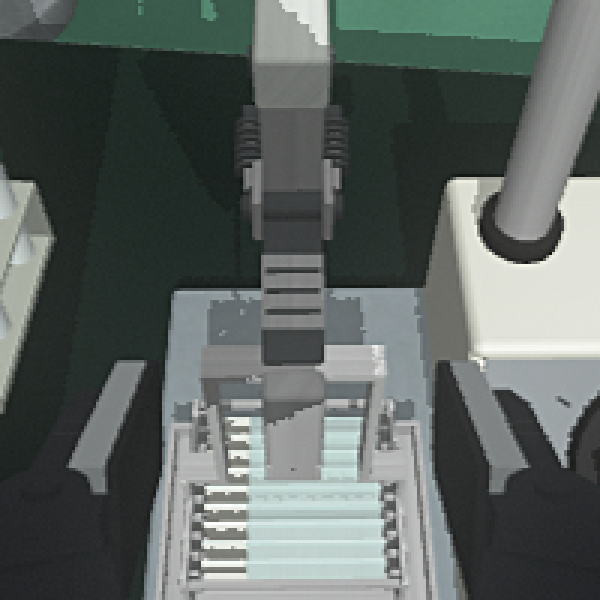

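View pics/d5.png

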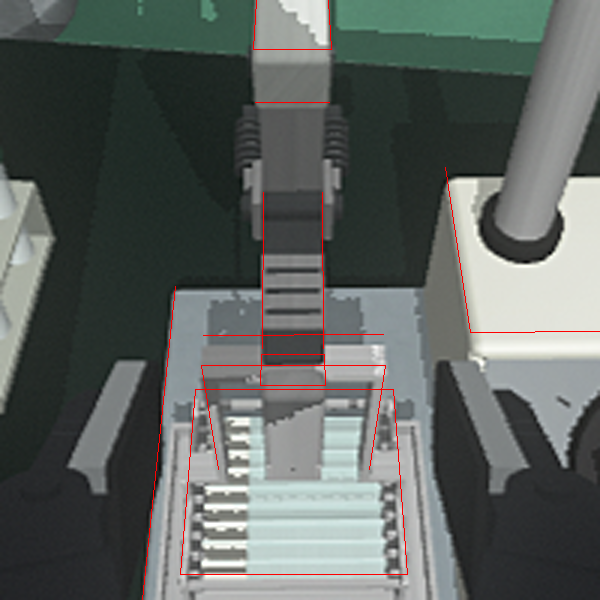

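```bash
python3 - <<'E'
from dip import *
p,s=loadw('w5');s0={'tcp_pos':np.zeros(3),'ee_rot':np.zeros(3)}
for X in [(0,0,0),(.011,0,0),(-.011,0,0),(.011,0,-.02)]:
    u=w2px(p,X,s0)[:2];print(X,u.round(1),'in w4 crop',((u-[160,100])*[3,2.7]).round(0))
# depth of fingertips in w5
P=cloud(p,{'tcp_pos':np.zeros(3),'ee_rot':np.zeros(3)})
for (u,v) in [(130,365),(125,400),(110,440),(90,480),(450,365),(455,400),(495,480)]:
    uu,vv=180+u/3,130+v/3;print((u,v),P[int(round(vv)),int(round(uu))]*1000)
E
```

```text
(0, 0, 0) [277.6 241.8] in w4 crop [353. 383.]
(0.011, 0, 0) [277.6 225.7] in w4 crop [353. 339.]
(-0.011, 0, 0) [277.6 257.3] in w4 crop [353. 425.]
(0.011, 0, -0.02) [277.5 237.7] in w4 crop [352. 372.]
(130, 365) [ 11.65749713 -27.19874903 -40.38894155]
(125, 400) [ 11.70993572 -25.46657166 -52.36504251]
(110, 440) [ 11.21653897 -25.41104543 -64.16008517]
(90, 480) [  9.22178658 -26.97719201 -70.92824257]
(450, 365) [ 11.4913864   26.41225341 -40.11102526]
(455, 400) [ 11.62848853  25.26422429 -52.27746179]
(495, 480) [  9.27708978  27.29647591 -71.08758153]
```

The keeper is still shut: its grooved face at crop (293,285) matches the shut model. I felt no force, so I'll check where the fingertips really end relative to the reported TCP.

Request:
arm_command:
  series:
    - [0,0,0,0,0,0,1]
    - [0,0,0,0,0,0,1]
    - [0,0,0,0,0,0,1]
    - [0,0,0,0,0,0,1]
    - [0,0,0,0,0,0,1]

```text
clock: 6.48
tcp_pos: [0.5345, 0.0921, 0.2987]
ee_rot: [-2.74, -0.147, -1.427]
contact_force: [-0.2, -0.6, -0.3]
finger_gap: 0.0257
```

```bash
python3 - <<'E'
from dip import *
import log
s=r.sense();p=r.capture('wrist');save(p,'w6');np.savez('pics/w6.npz',tp=s['tcp_pos'],er=s['ee_rot'],**p)
P=cloud(p,{'tcp_pos':np.zeros(3),'ee_rot':np.zeros(3)})*1000
for v in range(215,300,4): print(v,P[v,270].round(1),P[v,285].round(1))
cv2.imwrite('pics/w6c.png',cv2.cvtColor(cv2.resize(p['frame'][130:330,180:380],None,fx=3,fy=3,interpolation=3),4))
T=np.eye(4);T[:3,:3]=R.from_rotvec(s['ee_rot']).as_matrix();T[:3,3]=s['tcp_pos']
for n in ['scene','top']:
    q=r.capture(n);save(q,n+'2');np.savez('pics/'+n+'2.npz',**q)
    for X in [(0,0,0),(0,0,-.03),(0,0,-.07)]: print(n,X,w2px(q,(T@np.r_[X,1])[:3]).round(2))
    u=w2px(q,s['tcp_pos'])[:2].astype(int)
    C=(cloud(q)-s['tcp_pos'])@T[:3,:3]*1000
    S=C[u[1]-60:u[1]+60,u[0]-60:u[0]+60].reshape(-1,3);S=S[(abs(S[:,1])<20)&(abs(S[:,0])<16)&(S[:,2]<15)&(S[:,2]>-90)]
    print(n,len(S),S[np.argsort(-S[:,2])][:8].round(1))
    cv2.imwrite('pics/%s2c.png'%n,cv2.cvtColor(cv2.resize(q['frame'][max(u[1]-60,0):u[1]+60,u[0]-60:u[0]+60],None,fx=5,fy=5,interpolation=3),4))
E
```

```text
[-0.18  0.14  2.29  2.31  0.32 -0.94] [0.5345 0.0921 0.2987] 6.48 [-0.2 -0.6 -0.3] 0.0257
215 [-4.1 -6.9 69.3] [-3.7  6.2 68.1]
219 [-7.  -6.9 66.9] [-7.1  6.2 67.2]
223 [-10.   -6.8  64.9] [-9.8  6.2 64.3]
227 [-13.   -6.8  63.1] [-13.4   6.2  64.2]
231 [-15.8  -6.8  60.6] [-16.7   6.2  63.1]
235 [-19.2  -6.8  59.8] [-19.6   6.2  61. ]
239 [-22.5  -6.8  59. ] [-22.6   6.2  59.1]
243 [-25.4  -6.7  57.1] [-25.7   6.1  57.7]
247 [-28.6  -6.7  55.9] [-28.9   6.1  56.6]
251 [-49.9  -8.   93.7] [-49.5   7.   92.8]
255 [-32.7  -6.6  48.8] [-33.    6.   49.3]
259 [-34.3  -6.5  44.6] [-35.    5.9  45.8]
263 [-38.2  -6.5  45. ] [-38.6   6.   45.7]
267 [-44.5  -6.7  49.9] [-44.2   6.1  49.3]
271 [-50.5  -6.9  53.9] [-50.1   6.2  53.3]
275 [-56.5  -7.   57.6] [-57.2   6.4  58.9]
279 [-63.4  -7.2  62.6] [-63.    6.5  61.9]
283 [-70.4  -7.4  67.4] [-70.6   6.6  67.8]
287 [-78.6  -7.7  73.9] [-78.2   6.8  73.1]
291 [-135.7  -10.5  156.9] [-135.6    8.9  156.9]
295 [-147.   -10.9  165.2] [-146.8    9.1  164.9]
299 [-145.1  -10.5  153.2] [-144.9    8.9  152.9]
scene (0, 0, 0) [301.3  170.63   1.04]
scene (0, 0, -0.03) [300.51 160.52   1.05]
scene (0, 0, -0.07) [299.48 147.36   1.07]
scene 187 [[  3.9  17.6 -30.2]
 [  1.1  -6.6 -30.7]
 [  7.9  15.1 -30.9]
 [  1.3  12.  -31.3]
 [  6.7  12.4 -31.4]
 [ -0.4  -9.5 -31.4]
 [  0.7  14.6 -31.7]
 [ -1.5 -12.3 -31.9]]
top (0, 0, 0) [249.6  209.88   1.3 ]
top (0, 0, -0.03) [250.1  217.71   1.28]
top (0, 0, -0.07) [250.8  228.57   1.25]
top 166 [[  4.5  10.6 -33.3]
 [ -0.4  -5.8 -33.6]
 [ 11.7   5.7 -36.1]
 [ 10.4 -10.2 -36.5]
 [ 12.3   8.4 -37.1]
 [  9.9   5.5 -38. ]
 [ 11.8  -7.5 -38.2]
 [  9.8   8.1 -38.2]]
```

View pics/w6c.png

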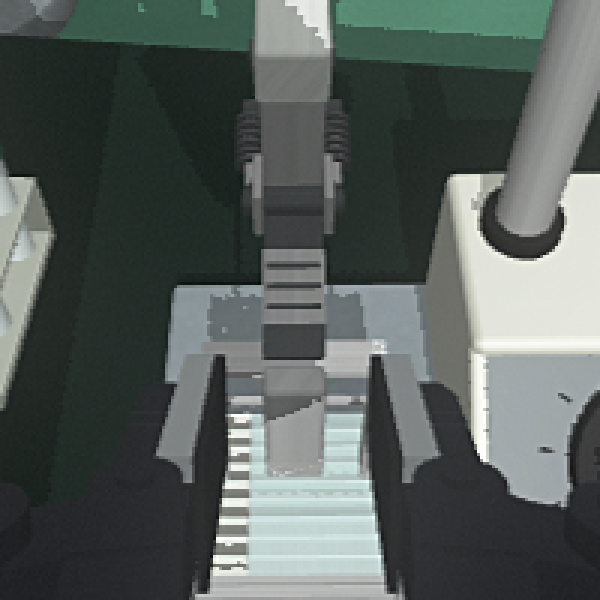

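View pics/scene2c.png

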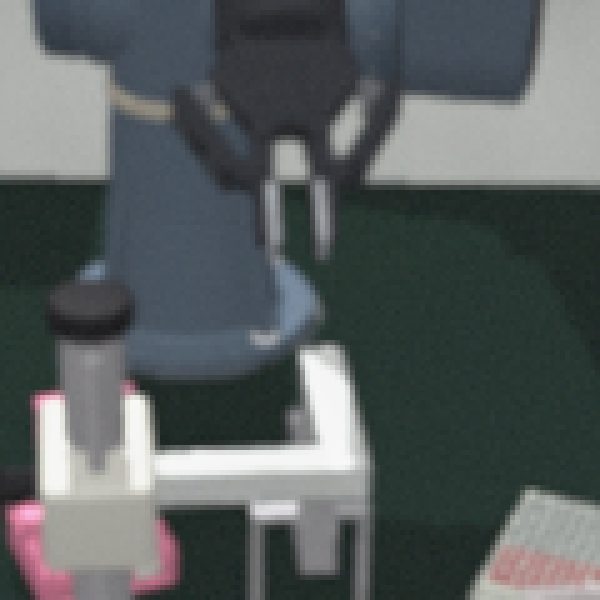

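View pics/top2c.png

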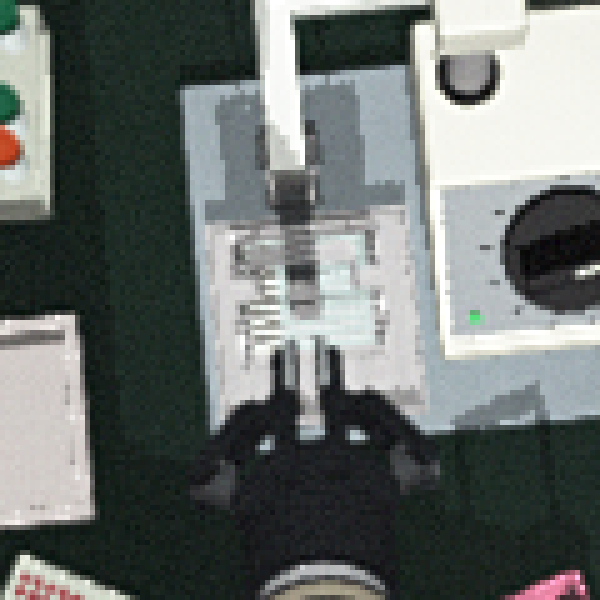

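All three cameras agree that the fingertips end about 30 mm short of the reported TCP. I'll measure it with the gripper shut.

Request:
arm_command:
  series:
    - [0,0,0,0,0,0,1]
    - [0,0,0,0,0,0,1]
    - [0,0,0,0,0,0,1]
    - [0,0,0,0,0,0,1]

```text
clock: 6.97
tcp_pos: [0.5345, 0.092, 0.2988]
ee_rot: [-2.74, -0.147, -1.427]
contact_force: [-0.2, -0.9, -0.7]
finger_gap: -0.0002
```

```bash
python3 - <<'E'
from dip import *
import log
s=r.sense();p=r.capture('wrist');save(p,'w7');np.savez('pics/w7.npz',tp=s['tcp_pos'],er=s['ee_rot'],**p)
P=cloud(p,{'tcp_pos':np.zeros(3),'ee_rot':np.zeros(3)})*1000
S=P.reshape(-1,3);S=S[(abs(S[:,0]-11)<2)&(abs(S[:,1])<15)&(S[:,2]<-15)&(S[:,2]>-60)]
print(len(S),S[np.argsort(-S[:,2])][:12].round(1).tolist())
q=r.capture('scene');T=np.eye(4);T[:3,:3]=R.from_rotvec(s['ee_rot']).as_matrix();
C=((cloud(q)-s['tcp_pos'])@T[:3,:3]*1000).reshape(-1,3)
S=C[(abs(C[:,0])<14)&(abs(C[:,1])<16)&(C[:,2]<0)&(C[:,2]>-60)];print(S[np.argsort(-S[:,2])][:12].round(1).tolist())
E
```

```text
[-0.18  0.14  2.29  2.31  0.32 -0.94] [0.5345 0.092  0.2988] 6.97 [-0.2 -0.9 -0.7] -0.0002
663 [[10.9, 2.9, -34.0], [11.1, 6.6, -34.3], [11.1, 1.4, -34.3], [11.1, 4.5, -34.4], [11.2, -3.3, -34.7], [11.4, 7.1, -35.0], [11.4, 3.4, -35.1], [11.4, -2.3, -35.1], [11.5, -0.7, -35.1], [11.5, -4.9, -35.2], [11.5, 3.9, -35.2], [11.5, 1.9, -35.2]]
[[11.1, 2.0, -31.5], [-0.9, -4.2, -31.7], [-0.3, 6.5, -31.8], [4.6, -1.1, -31.9], [-1.3, 1.1, -32.1], [-1.8, -1.6, -32.3], [4.0, 1.5, -32.3], [3.3, -4.0, -32.5], [2.7, 4.0, -33.1], [7.2, -3.7, -33.4], [2.2, 6.6, -33.5], [7.4, 6.9, -33.7]]
```

```bash
cat >> dip.py <<'E'
def goT(X,p,off=.0335,dy=0,roll=0,quiet=False):
    Rm=Rot(POSE[2]+dy,np.radians(p))@R.from_rotvec([0,0,roll]).as_matrix();w=d2w(X,POSE)+Rm[:,2]*off
    plan(w,Rm);return w,Rm
E
python3 - <<'E'
from dip import *
for X in [(-29,0,285),(4,0,262),(6,0,243),(11,0,239.5)]: w,Rm=goT(X,35)
print([a.round(2).tolist() for a in ik(w,Rm,n=8)])
E
```

```text
row [ 0.41 -0.05  6.34] [ 0.001 -0.    -0.   ] | dist 6.4cm ang 0.1deg
row [ 0.42 -0.06 10.36] [ 0.001 -0.    -0.   ] | dist 10.4cm ang 0.1deg
row [-1.02 -0.06 11.62] [ 0.001 -0.    -0.   ] | dist 11.7cm ang 0.1deg
row [-1.02 -0.06 12.23] [ 0.001 -0.    -0.   ] | dist 12.3cm ang 0.1deg
[[-0.1, 0.45, 2.16, 2.74, 0.45, -1.32]]
```

Request:
arm_command:
  series:
    - [0.4,-0.1,3.5,0,0,0,1]
    - [0.4,-0.1,6.5,0,0,0,1]
    - [0.4,-0.1,8.5,0,0,0,1]
    - [0.4,-0.1,10,0,0,0,1]
    - [0.4,-0.1,10.2,0,0,0,1]
    - [0.4,-0.1,10.2,0,0,0,1]

```text
clock: 7.57
tcp_pos: [0.6204, 0.1021, 0.2438]
ee_rot: [-2.739, -0.146, -1.428]
contact_force: [-1.9, -1.9, 6.3]
finger_gap: 0.0001
```

```bash
python3 - <<'E'
from dip import *
import log
for X in [(4,0,262),(6,0,243),(11,0,239.5)]: w,Rm=goT(X,35)
p=r.capture('wrist');save(p,'w8')
cv2.imwrite('pics/w8c.png',cv2.cvtColor(cv2.resize(p['frame'][100:320,160:400],None,fx=3,fy=2.7,interpolation=3),4))
E
```

```text
[-0.11  0.38  2.17  2.67  0.4  -1.26] [0.6204 0.1021 0.2438] 7.57 [-1.9 -1.9  6.3] 0.0001
row [-0.04  0.03  0.12] [ 0.001 -0.002 -0.001] | dist 0.1cm ang 0.1deg
row [-1.48  0.03  1.37] [ 0.001 -0.002 -0.001] | dist 2.0cm ang 0.1deg
row [-1.48  0.03  1.98] [ 0.001 -0.002 -0.001] | dist 2.5cm ang 0.1deg
```

View pics/w8c.png

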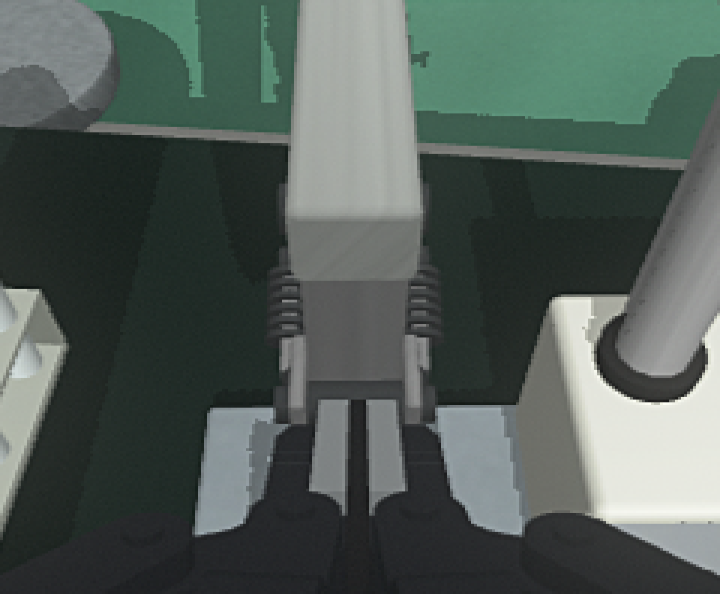

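Now there is contact: 6 N upward, as expected. Next I'll press down and in.

Request:
arm_command:
  series:
    - [-0.4,0,0.5,0,0,0,1]
    - [-0.9,0,0.9,0,0,0,1]
    - [-1.3,0,1.2,0,0,0,1]
    - [-1.5,0,1.4,0,0,0,1]

```text
clock: 7.95
tcp_pos: [0.622, 0.1023, 0.225]
ee_rot: [-2.738, -0.146, -1.431]
contact_force: [-0.2, 0.1, -1.4]
finger_gap: 0.0003
```

```bash
python3 - <<'E'
from dip import *
import log
for X in [(6,0,243),(11,0,239.5)]: w,Rm=goT(X,35)
E
```

```text
[-0.11  0.43  2.18  2.74  0.46 -1.33] [0.622  0.1023 0.225 ] 7.95 [-0.2  0.1 -1.4] 0.0003
row [-0.03  0.04  0.17] [ 0.002 -0.003 -0.   ] | dist 0.2cm ang 0.2deg
row [-0.04  0.04  0.78] [ 0.002 -0.003 -0.   ] | dist 0.8cm ang 0.2deg
```

Request:
arm_command:
  series:
    - [0,0,0.3,0,0,0,1]
    - [0,0,0.6,0,0,0,1]
    - [0,0,0.6,0,0,0,1]
    - [0.5,0,-3,0,0,0,1]
    - [0.5,0,-7,0,0,0,1]
    - [0.5,0,-10,0,0,0,-1]
    - [0.5,0,-11,0,0,0,-1]
    - [0.5,0,-11,0,0,0,-1]

```text
clock: 8.62
tcp_pos: [0.5327, 0.0932, 0.2934]
ee_rot: [-2.738, -0.147, -1.434]
contact_force: [0.3, -0.3, -0.3]
finger_gap: 0.0357
```

```bash
python3 - <<'E'
from dip import *
import log
s=r.sense();p=r.capture('wrist');save(p,'w9');np.savez('pics/w9.npz',tp=s['tcp_pos'],er=s['ee_rot'],**p)
draw(*loadw('w9'),POSE,'d9',(180,130,380,330),3)
cv2.imwrite('pics/w9c.png',cv2.cvtColor(cv2.resize(p['frame'][130:330,180:380],None,fx=3,fy=3,interpolation=3),4))
E
```

```text
[-0.18  0.15  2.3   2.4   0.35 -1.02] [0.5327 0.0932 0.2934] 8.62 [ 0.3 -0.3 -0.3] 0.0357
```

View pics/w9c.png

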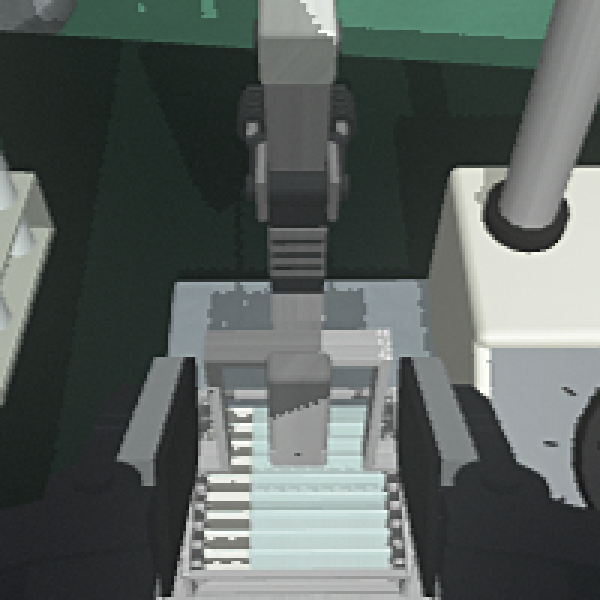

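The keeper is open: the grooved flap lies along the shank at (298,250), and the strap is now visible at (298,345). Next I'll measure the handle.

```bash
python3 - <<'E'
from dip import *
p,s=loadw('w9');C=cloud(p,s)
c,sn=np.cos(POSE[2]),np.sin(POSE[2])
L=(C-[POSE[0],POSE[1],0])@np.array([[c,-sn,0],[sn,c,0],[0,0,1]])*1000
for (u,v) in [(215,335),(215,350),(240,335),(240,345),(240,355),(350,345),(375,345),(215,400),(210,440),(385,400),(380,440),(298,360),(298,370),(298,260)]:
    print((u,v),L[int(round(130+v/3)),int(round(180+u/3))].round(1))
m=(abs(L[...,2]-203)<8)&(abs(L[...,0])<20)&(abs(abs(L[...,1])-21)<12)
Q=L[m];print(len(Q),np.median(Q,0),np.percentile(Q,5,0),np.percentile(Q,95,0))
m=(abs(L[...,2]-203)<8)&(abs(L[...,0])<20)&(abs(L[...,1])<40);Q=L[m];print(Q.min(0),Q.max(0),np.polyfit(Q[:,1],Q[:,0],1))
for z in (130,150,170,190):
    m=(abs(L[...,2]-z)<8)&(abs(L[...,0])<25)&(abs(abs(L[...,1])-29)<8);Q=L[m]
    for sg in(-1,1):
        T=Q[Q[:,1]*sg>0];print(z,sg,len(T),np.median(T,0) if len(T) else '')
E
```

```text
(215, 335) [ -1.6  26.7 204.3]
(215, 350) [ -7.5  26.4 204.4]
(240, 335) [ -1.2  18.7 203.7]
(240, 345) [ -5.5  18.5 204.9]
(240, 355) [ -7.9  18.5 203.1]
(350, 345) [ -5.5 -18.3 204.8]
(375, 345) [ -5.6 -26.2 205. ]
(215, 400) [-10.9  28.1 177.6]
(210, 440) [  0.6  35.2 120.1]
(385, 400) [ 31.7 -40.4  97.8]
(380, 440) [  0.4 -35.2 120.4]
(298, 360) [-3.50e+01 -2.00e-01  2.45e+02]
(298, 370) [-3.690e+01 -2.000e-01  2.434e+02]
(298, 260) [  9.9  -0.4 230.6]
545 [ -6.04514919   9.66656986 204.21748121] [-10.96519517 -29.04041041 200.91871009] [  0.54545554  29.26643431 205.25516193]
[-11.6981501  -30.63842506 195.72959701] [ 15.65948849  30.81488083 205.93506183] [-0.00733515 -1.61648973]
130 -1 34 [-10.17871063 -27.72576612 131.15228872]
130 1 32 [-10.59420264  28.17061275 127.50700026]
150 -1 35 [-10.16699978 -27.6822245  150.70645421]
150 1 32 [-10.57926015  28.01837208 148.37725206]
170 -1 42 [-10.23417564 -27.6378555  169.49087347]
170 1 40 [-10.77469018  27.93308408 168.50860703]
190 -1 40 [-10.32009907 -28.56115402 190.45562465]
190 1 37 [-10.78805343  28.67320866 190.26047827]
```

```bash
python3 - <<'E'
from dip import *
import log
for p in (25,30):
  t=np.radians(p);z=np.array([np.cos(t),0,-np.sin(t)])
  g=np.array([-4.5,0,198])
  for nm,X in (('pre',g-70*z),('grasp',g+8*z),('lift',g+8*z+[0,0,62]),('out',g+8*z+[-60,0,62]),('out2',g+8*z+[-75,0,80])):
    print(p,nm,X.round(0));w,Rm=goT(X,p,.0415);print([a.round(2).tolist() for a in ik(w,Rm,n=6)])
E
```

```text
[-0.18  0.15  2.3   2.4   0.35 -1.02] [0.5344 0.093  0.2931] 8.67 [-0.3  0.1  0.7] 0.0435
25 pre [-68.   0. 228.]
row [-5.38  0.03  6.83] [0.003 0.169 0.001] | dist 8.7cm ang 9.7deg
[]
25 grasp [  3.   0. 195.]
row [-4.060e+00  1.000e-02  1.452e+01] [0.003 0.169 0.001] | dist 15.1cm ang 9.7deg
[[-0.12, 0.72, 2.28, 2.89, 1.0, -1.53]]
25 lift [  3.   0. 257.]
row [ 1.03  0.03 10.99] [0.003 0.169 0.001] | dist 11.0cm ang 9.7deg
[[-0.12, 0.52, 2.25, 2.84, 0.78, -1.45]]
25 out [-57.   0. 257.]
row [-2.38  0.04  6.06] [0.003 0.169 0.001] | dist 6.5cm ang 9.7deg
[[-0.17, 0.52, 2.41, 2.82, 0.93, -1.5]]
25 out2 [-72.   0. 275.]
row [-1.76  0.04  3.8 ] [0.003 0.169 0.001] | dist 4.2cm ang 9.7deg
[[-0.19, 0.46, 2.43, 2.79, 0.89, -1.47]]
30 pre [-65.   0. 233.]
row [-5.13  0.03  6.8 ] [0.003 0.082 0.001] | dist 8.5cm ang 4.7deg
[[-0.17, 0.53, 2.4, 2.82, 0.84, -1.49]]
30 grasp [  2.   0. 194.]
row [-4.490e+00  1.000e-02  1.457e+01] [0.003 0.082 0.001] | dist 15.2cm ang 4.7deg
[[-0.11, 0.65, 2.25, 2.87, 0.8, -1.5]]
30 lift [  2.   0. 256.]
row [ 0.61  0.03 11.04] [0.003 0.082 0.001] | dist 11.1cm ang 4.7deg
[[-0.11, 0.47, 2.2, 2.8, 0.59, -1.39]]
30 out [-58.   0. 256.]
row [-2.81  0.04  6.11] [0.003 0.082 0.001] | dist 6.7cm ang 4.7deg
[[-0.16, 0.44, 2.35, 2.78, 0.72, -1.43]]
30 out2 [-73.   0. 274.]
row [-2.18  0.04  3.85] [0.003 0.082 0.001] | dist 4.4cm ang 4.7deg
[[-0.18, 0.37, 2.37, 2.74, 0.67, -1.4]]
```

Request:
arm_command:
  series:
    - [-2.5,0,5,0,0.04,0,-1]
    - [-5.1,0,6.8,0,0.08,0,-1]
    - [-5.1,0,6.8,0,0.08,0,-1]
    - [-5.1,0,6.8,0,0.08,0,-1]
    - [-5,0,8.5,0,0.08,0,-1]
    - [-4.8,0,10.5,0,0.08,0,-1]
    - [-4.8,0,10.5,0,0.08,0,-1]

```text
clock: 9.25
tcp_pos: [0.5968, 0.0991, 0.1944]
ee_rot: [-2.672, -0.144, -1.545]
contact_force: [0.2, -0.6, 0.4]
finger_gap: 0.0855
```

```bash
python3 - <<'E'
from dip import *
import log
goT((2.4,0,194),30,.0415)
s=r.sense();p=r.capture('wrist');save(p,'w10');np.savez('pics/w10.npz',tp=s['tcp_pos'],er=s['ee_rot'],**p)
draw(*loadw('w10'),POSE,'d10',(140,60,420,320),2.2)
P=cloud(p,{'tcp_pos':np.zeros(3),'ee_rot':np.zeros(3)})*1000
S=P.reshape(-1,3);S=S[(abs(S[:,0]-11)<2)&(abs(abs(S[:,1])-45)<12)&(S[:,2]<-15)&(S[:,2]>-70)]
print(len(S),S[np.argsort(-S[:,2])][:8].round(1).tolist())
E
```

```text
[-0.14  0.58  2.33  2.86  0.82 -1.5 ] [0.5968 0.0991 0.1944] 9.25 [ 0.2 -0.6  0.4] 0.0855
row [-0.26 -0.02  3.79] [ 0.002 -0.001  0.001] | dist 3.8cm ang 0.1deg
950 [[9.7, -42.4, -45.3], [9.7, -42.1, -46.3], [9.1, 43.3, -46.4], [9.7, 43.3, -46.4], [10.8, -45.9, -46.4], [9.2, -42.6, -46.5], [10.8, -45.4, -46.5], [10.8, 47.0, -46.5]]
```

View pics/d10.png

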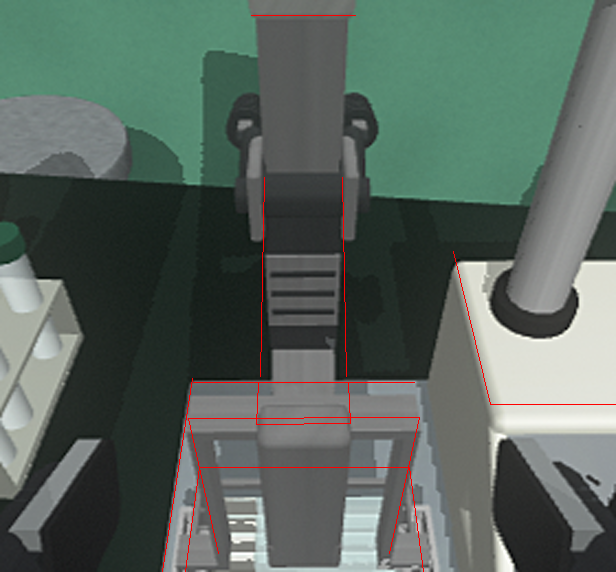

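Request:
arm_command:
  series:
    - [-0.2,0,1.3,0,0,0,-1]
    - [-0.25,0,2.5,0,0,0,-1]
    - [-0.25,0,3.3,0,0,0,-1]
    - [-0.25,0,3.8,0,0,0,-1]
    - [-0.25,0,3.8,0,0,0,-1]

```text
clock: 9.72
tcp_pos: [0.6276, 0.1027, 0.1755]
ee_rot: [-2.67, -0.145, -1.548]
contact_force: [0.2, 0.3, -0.0]
finger_gap: 0.0853
```

```bash
python3 - <<'E'
from dip import *
import log
goT((2.4,0,194),30,.0415)
s=r.sense();p=r.capture('wrist');save(p,'w11');np.savez('pics/w11.npz',tp=s['tcp_pos'],er=s['ee_rot'],**p)
draw(*loadw('w11'),POSE,'d11',(140,100,420,360),2.2)
E
```

```text
[-0.11  0.64  2.26  2.88  0.82 -1.5 ] [0.6276 0.1027 0.1755] 9.72 [ 0.2  0.3 -0. ] 0.0853
row [-0.17  0.01  0.16] [ 0.002 -0.004  0.002] | dist 0.2cm ang 0.3deg
```

View pics/d11.png

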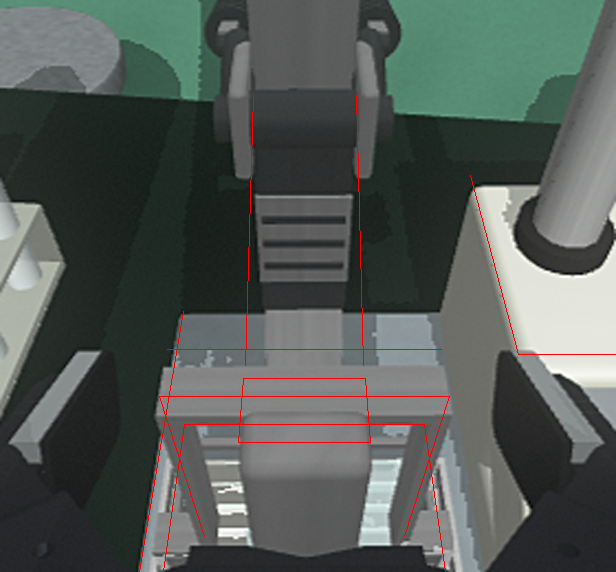

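```bash
python3 - <<'E'
from dip import *
p,s=loadw('w11');P=cloud(p,{'tcp_pos':np.zeros(3),'ee_rot':np.zeros(3)})*1000
C=cloud(p,s);c,sn=np.cos(POSE[2]),np.sin(POSE[2])
L=(C-[POSE[0],POSE[1],0])@np.array([[c,-sn,0],[sn,c,0],[0,0,1]])*1000
for (u,v) in [(200,372),(200,390),(200,408),(400,390),(180,390),(175,430),(190,470),(430,430),(300,415),(300,430),(300,460),(300,540),(85,360),(60,420),(300,320)]:
    a=int(round(100+v/2.2)),int(round(140+u/2.2));print((u,v),P[a].round(1),L[a].round(1))
E
```

```text
(200, 372) [  6.  -22.3 -47.5] [ -0.4  22.6 204.3]
(200, 390) [  4.2 -21.7 -51.8] [ -5.1  22.  204.8]
(200, 408) [  1.7 -21.4 -54.8] [ -8.8  21.6 204.1]
(400, 390) [  3.5  21.2 -50.8] [ -4.5 -21.  203.9]
(180, 390) [  3.4 -26.3 -50.4] [ -4.2  26.5 203.4]
(175, 430) [ -4.1 -27.  -54.1] [-11.1  27.2 198.8]
(190, 470) [-22.3 -26.9 -43.6] [-11.1  27.1 177.8]
(430, 430) [ -4.9  27.5 -52.8] [-10.5 -27.2 197.5]
(300, 415) [ 24.4  -0.2 -94.6] [-32.1   0.5 243.7]
(300, 430) [ 23.8  -0.2 -96.9] [-34.4   0.5 244.3]
(300, 460) [ 2.150e+01 -1.000e-01 -1.005e+02] [-38.7   0.5 244. ]
(300, 540) [  0.   -0.3 -90.8] [-40.9   0.6 220.6]
(85, 360) [ 11.4 -45.2 -52.6] [ -2.2  45.4 211.4]
(60, 420) [ 11.7 -42.3 -75.5] [-21.9  42.6 223.1]
(300, 320) [ 12.9  -0.7 -34.7] [ 14.1   0.9 204. ]
```

Request:
arm_command:
  series:
    - [0,0,0,0,0,0,1]
    - [0,0,0,0,0,0,1]
    - [0,0,0,0,0,0,1]
    - [0,0,0,0,0,0,1]
    - [0,0,0,0,0,0,1]
    - [0,0,0,0,0,0,1]
    - [0,0,0,0,0,0,1]

```text
clock: 10.35
tcp_pos: [0.6264, 0.1029, 0.1757]
ee_rot: [-2.67, -0.145, -1.548]
contact_force: [-4.3, -0.4, 5.4]
finger_gap: 0.0607
```

```bash
python3 - <<'E'
from dip import *
import log
s=r.sense();print(s['ft_torque'].round(2))
p=r.capture('wrist');save(p,'w12');np.savez('pics/w12.npz',tp=s['tcp_pos'],er=s['ee_rot'],**p)
R0=R.from_rotvec(s['ee_rot']).as_matrix();c,sn=np.cos(POSE[2]),np.sin(POSE[2])
for d in ([0,0,.02],[0,0,.064],[-.06*c,-.06*sn,.064],[-.085*c,-.085*sn,.08]): print(d,(R0.T@np.array(d)*100).round(2))
E
```

```text
[-0.11  0.64  2.26  2.88  0.82 -1.5 ] [0.6264 0.1029 0.1757] 10.35 [-4.3 -0.4  5.4] 0.0607
[0.04 0.05 0.03]
[0, 0, 0.02] [ 1.74  0.   -0.99]
[0, 0, 0.064] [ 5.55  0.01 -3.18]
[np.float64(-0.059650419990028014), np.float64(-0.0064674102246004474), 0.064] [ 2.57  0.02 -8.39]
[np.float64(-0.08450476165253969), np.float64(-0.009162164484850636), 0.08] [  2.72   0.02 -11.35]
```

View pics/w12.png

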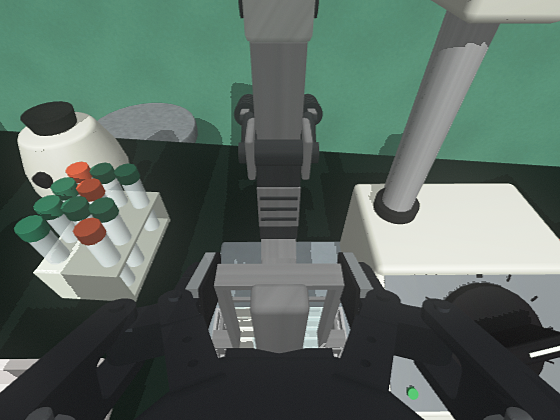

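Request:
arm_command:
  series:
    - [1.5,0,-1.2,0,0,0,1]
    - [3,0,-2.2,0,0,0,1]
    - [4.3,0,-2.9,0,0,0,1]
    - [5.5,0,-3.5,0,0,0,1]
    - [5.5,0,-3.5,0,0,0,1]

```text
clock: 10.82
tcp_pos: [0.6235, 0.1026, 0.2426]
ee_rot: [-2.669, -0.146, -1.551]
contact_force: [0.6, 0.6, -1.9]
finger_gap: 0.0604
```

```bash
python3 - <<'E'
from dip import *
import log
s=r.sense()
p=r.capture('wrist');save(p,'w13');np.savez('pics/w13.npz',tp=s['tcp_pos'],er=s['ee_rot'],**p)
q=r.capture('scene');save(q,'s13');np.savez('pics/s13.npz',**q)
cv2.imwrite('pics/s13c.png',cv2.cvtColor(cv2.resize(q['frame'][140:320,200:360],None,fx=3.3,fy=3.3,interpolation=3),4))
P=cloud(p,{'tcp_pos':np.zeros(3),'ee_rot':np.zeros(3)})*1000
C=cloud(p,s);c,sn=np.cos(POSE[2]),np.sin(POSE[2])
L=(C-[POSE[0],POSE[1],0])@np.array([[c,-sn,0],[sn,c,0],[0,0,1]])*1000
m=(abs(P[...,2]+51)<9)&(abs(P[...,0]-2)<7)&(abs(P[...,1])<29)&(abs(P[...,1])>14)
Q=L[m];print(len(Q),np.percentile(Q,[5,50,95],axis=0).round(1)); Q=P[m];print(np.percentile(Q,[5,50,95],axis=0).round(1))
E
```

```text
[-0.11  0.44  2.22  2.8   0.59 -1.4 ] [0.6235 0.1026 0.2426] 10.82 [ 0.6  0.6 -1.9] 0.0604
1686 [[-13.3 -27.1 267.6]
 [ -8.7  14.7 270.9]
 [ -1.9  28.3 271.8]]
[[ -1.5 -27.7 -54.5]
 [  3.7 -14.1 -50.9]
 [  7.1  27.7 -45.1]]
```

View pics/w13.png

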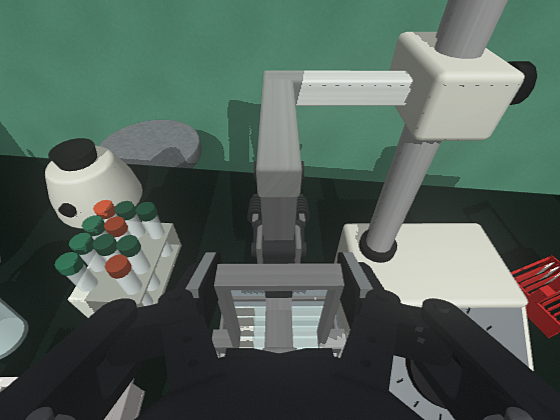

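View pics/s13c.png

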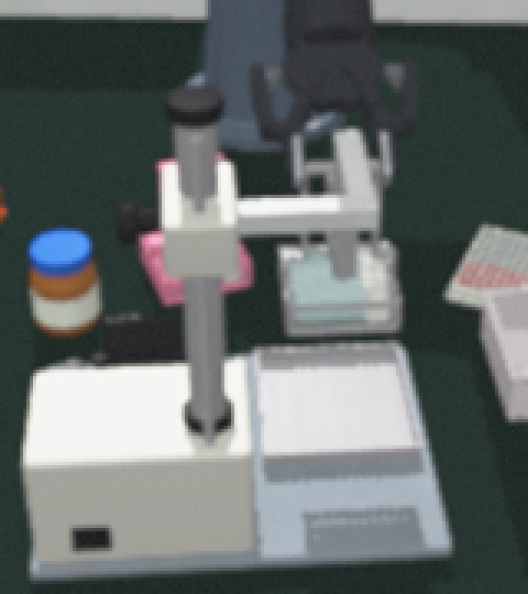

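Request:
arm_command:
  series:
    - [-0.7,0,0.4,0,0,0,1]
    - [-1.5,0,-0.9,0,0,0,1]
    - [-2.5,0,-2.7,0,0,0,1]
    - [-3.3,0,-4.1,0,0,0,1]
    - [-3.9,0,-5.2,0,0,0,1]
    - [-3.9,0,-5.2,0,0,0,1]

```text
clock: 11.42
tcp_pos: [0.5543, 0.0957, 0.2282]
ee_rot: [-2.681, -0.143, -1.529]
contact_force: [-0.6, 0.1, -3.3]
finger_gap: 0.06
```

```bash
python3 - <<'E'
from dip import *
import log
s=r.sense()
p=r.capture('wrist');save(p,'w14');np.savez('pics/w14.npz',tp=s['tcp_pos'],er=s['ee_rot'],**p)
for n in ('scene','top'):
    q=r.capture(n);save(q,n+'14');np.savez('pics/'+n+'14.npz',**q)
q=load('top14');cv2.imwrite('pics/top14c.png',cv2.cvtColor(cv2.resize(q['frame'][110:290,90:340],None,fx=3,fy=3,interpolation=3),4))
E
```

```text
[-0.17  0.45  2.4   2.8   0.76 -1.46] [0.5543 0.0957 0.2282] 11.42 [-0.6  0.1 -3.3] 0.06
```

View pics/w14.png

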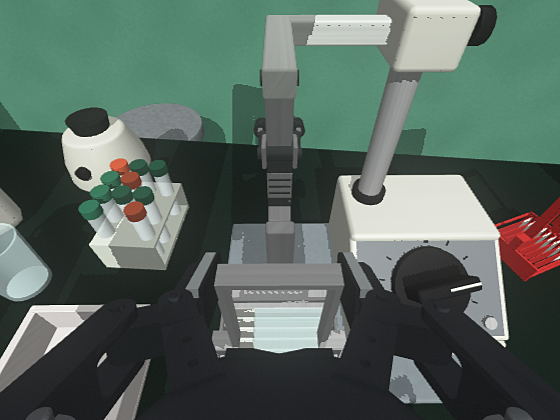

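View pics/top14c.png

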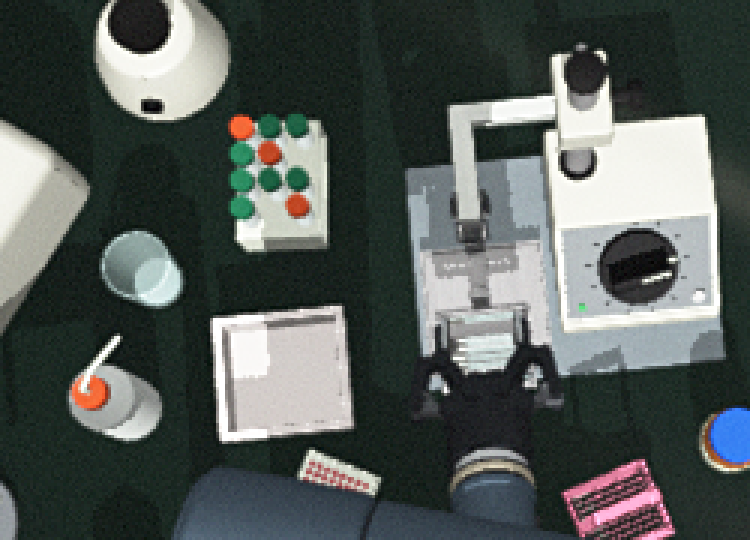

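```bash
python3 - <<'E'
from dip import *
for n in ('top0','scene0','top14','scene14','w1'):
    p,s=loadw(n);C=cloud(p,s);P=C.reshape(-1,3)
    m=(abs(P[:,0]-.505)<.11)&(abs(P[:,1]-.318)<.11)&(P[:,2]>.042)&(P[:,2]<.062)
    Q=P[m]
    if len(Q)<30: print(n,len(Q));continue
    # keep main cluster
    rc=cv2.minAreaRect((Q[:,:2]*1000).astype(np.float32))
    tr=(np.percentile(Q,1,0)+np.percentile(Q,99,0))/2
    print(n,len(Q),rc,tr.round(4),np.median(Q[:,2]))
    F=P[(abs(P[:,0]-.505)<.035)&(abs(P[:,1]-.318)<.035)];print('  floor',np.nanmedian(F[:,2]))
p,s=loadw('w14');c=p['frame'];print(w2px(p,[.505,.318,.05],s))
E
```

```text
top0 498 ((502.238037109375, 313.19403076171875), (132.55491638183594, 141.6781768798828), 7.147623538970947) [0.5028 0.3131 0.0511] 0.052218436212726815
  floor 0.005280323291168121
scene0 556 ((526.6649780273438, 330.10064697265625), (186.77720642089844, 175.53427124023438), 6.28151798248291) [0.5044 0.3096 0.0495] 0.052160173118942055
  floor 0.006663087186491501
top14 502 ((502.0453796386719, 313.0217590332031), (132.1267852783203, 139.93272399902344), 6.876882076263428) [0.503  0.313  0.0513] 0.051743648452617585
  floor 0.005209100707497694
scene14 557 ((502.31072998046875, 309.27685546875), (139.29505920410156, 141.12411499023438), 7.410293102264404) [0.5039 0.3099 0.0495] 0.05214681753963479
  floor 0.006660562417341753
w1 1468 ((504.1781005859375, 311.72821044921875), (133.1529998779297, 141.35977172851562), 6.795902729034424) [0.5033 0.3109 0.0485] 0.05179134082370418
  floor 0.0052603131739350495
[5.93822998e+01 3.64342287e+02 3.00959563e-01]
```

```bash
python3 - <<'E'
from dip import *
p,s=loadw('w14');C=cloud(p,s);P=cloud(p,{'tcp_pos':np.zeros(3),'ee_rot':np.zeros(3)})*1000
R0=R.from_rotvec(s['ee_rot']).as_matrix();print('pitch',np.degrees(np.arcsin(-R0[2,2])),'yaw',np.arctan2(R0[1,2],R0[0,2]),'roll y_z',R0[2,1])
psi=.108;c,sn=np.cos(psi),np.sin(psi)
st=s['tcp_pos']+R0@[.002,0,-.051]
L=(C-st)@np.array([[c,-sn,0],[sn,c,0],[0,0,1]])*1000
for z in range(-110,8,8):
  for sg in (-1,1):
    m=(abs(L[...,2]-z)<4)&(abs(L[...,0])<45)&(abs(L[...,1]*sg-29)<6);Q=L[m]
    if len(Q)>3: print(z,sg,len(Q),np.percentile(Q[:,0],[5,50,95]).round(1),np.median(Q[:,1]).round(1),end=' | ')
  print()
m=(abs(L[...,2])<8)&(abs(L[...,0])<14)&(abs(L[...,1])<27);Q=L[m];print(np.percentile(Q,[2,50,98],axis=0).round(1))
m=(L[...,2]<-90)&(L[...,2]>-130)&(abs(L[...,0])<50)&(abs(L[...,1])<45);Q=L[m];print(len(Q),np.percentile(Q,[2,50,98],axis=0).round(1))
for d in ([.503,.312,.09],[.503,.312,.065],[.503,.312,.006]):
    Rm=Rot(.115,np.radians(30));w=np.array(d)+[0,0,.134]+Rm@[-.002,0,.051]
    plan(w,Rm,s);print(w.round(3),[a.round(2).tolist() for a in ik(w,Rm,n=6)])
E
```

```text
pitch 30.591873491164726 yaw 0.10606770576397816 roll y_z 0.000604399147428783
-110 -1 227 [ 8.3 24.5 40.4] -27.9 | -110 1 210 [ 8.  24.3 40. ] 27.5 | 
-102 -1 157 [ 8.6 32.4 42.5] -27.8 | -102 1 169 [ 8.4 31.7 42.7] 27.6 | 

-86 -1 36 [-4.4 -1.8  4.1] -32.8 | -86 1 41 [-3.8 -0.9  3.8] 33.3 | 
-78 -1 64 [-4.8 -3.5  6.2] -27.9 | -78 1 70 [-4.9 -3.2  5.4] 27.6 | 
-70 -1 64 [-4.7 -3.4  6.3] -27.5 | -70 1 58 [-5.  -3.9  5.6] 26.7 | 
-62 -1 63 [-4.5 -3.8  5.7] -27.6 | -62 1 67 [-4.8 -4.   6.4] 26.7 | 
-54 -1 72 [-4.4 -3.6  6.4] -27.6 | -54 1 68 [-4.7 -4.   6.1] 26.7 | 
-46 -1 79 [-4.4 -3.1  6.2] -27.7 | -46 1 80 [-4.5 -3.6  5.9] 26.6 | 
-38 -1 84 [-4.2 -3.2  6.4] -27.6 | -38 1 88 [-4.5 -3.8  6.5] 26.6 | 
-30 -1 100 [-4.1 -3.   6.8] -27.7 | -30 1 99 [-4.3 -3.2  7. ] 26.6 | 
-22 -1 102 [-4.  -3.4  5.1] -27.8 | -22 1 99 [-4.3 -3.5  5. ] 26.8 | 
-14 -1 88 [-3.9 -3.3  1.6] -28.3 | -14 1 89 [-4.4 -3.5  2. ] 27.2 | 
-6 -1 164 [-15.8  -4.9  -1.9] -30.6 | -6 1 171 [-16.1  -4.2  12. ] 29.5 | 
2 -1 749 [-18.9   0.1  11.8] -29.8 | 2 1 692 [-18.7   0.   12.5] 29.3 | 
[[ -3.8 -25.9  -2.2]
 [  1.1  -0.3   1.3]
 [  8.3  26.1   2.6]]
4098 [[   0.   -42.9 -122.7]
 [  23.9   -0.2 -109.2]
 [  42.4   42.3 -102.9]]
row [ -1.92 -22.09   2.9 ] [ 0.008  0.01  -0.004] | dist 22.4cm ang 0.8deg
[0.546 0.317 0.197] [[0.53, 0.58, 2.15, 3.73, 0.68, -1.83]]
row [ -4.07 -22.09   4.17] [ 0.008  0.01  -0.004] | dist 22.8cm ang 0.8deg
[0.546 0.317 0.172] [[0.53, 0.65, 2.16, 3.68, 0.75, -1.77]]
row [ -9.15 -22.09   7.17] [ 0.008  0.01  -0.004] | dist 25.0cm ang 0.8deg
[0.546 0.317 0.113] [[0.53, 0.81, 2.17, 3.61, 0.9, -1.65]]
```

Request:
arm_command:
  series:
    - [0,-4,-0.2,0,0,0,1]
    - [0,-8,0,0,0,0,1]
    - [0,-12,0.5,0,0,0,1]
    - [0,-16,1,0,0.01,0,1]
    - [-0.5,-20,1.5,0.01,0.01,0,1]
    - [-1.5,-22,2.5,0.01,0.01,0,1]
    - [-2,-22.1,2.7,0.01,0.01,0,1]
    - [-2,-22.1,2.7,0.01,0.01,0,1]

```text
clock: 12.23
tcp_pos: [0.5488, 0.3188, 0.1981]
ee_rot: [-2.658, -0.155, -1.548]
contact_force: [-0.3, 0.1, -3.2]
finger_gap: 0.0602
```

```bash
cat > chk.py <<'E'
from dip import *
import log,sys
n=sys.argv[1]
s=r.sense();p=r.capture('wrist');save(p,'w'+n);np.savez('pics/w'+n+'.npz',tp=s['tcp_pos'],er=s['ee_rot'],**p)
for k in ('scene','top'):
    q=r.capture(k);save(q,k+n);np.savez('pics/'+k+n+'.npz',**q)
R0=R.from_rotvec(s['ee_rot']).as_matrix();print('pitch',np.degrees(np.arcsin(-R0[2,2])),'yaw',np.arctan2(R0[1,2],R0[0,2]),'roll y_z',R0[2,1])
c,sn=R0[0,2],R0[1,2];h=np.hypot(c,sn);c/=h;sn/=h
C=cloud(p,s);st=s['tcp_pos']+R0@[.002,0,-.051]
L=(C-st)@np.array([[c,-sn,0],[sn,c,0],[0,0,1]])*1000
o=[]
for z in range(-78,-20,8):
    m=(abs(L[...,2]-z)<4)&(abs(L[...,0])<12)&(abs(abs(L[...,1])-28)<5);o.append(np.percentile(L[m][:,0],10).round(2) if m.sum()>5 else None)
print('upright front x bottom->top',o,'strap guess world',st)
m=(abs(L[...,2])<8)&(abs(L[...,0])<14)&(abs(L[...,1])<27);print(np.percentile(L[m],[2,50,98],axis=0).round(1))
for d in ([.503,.312,.065],[.503,.312,.020],[.503,.312,.006]):
    Rm=Rot(.115,np.radians(30));w=np.array(d)+[-.002,0,.134]+Rm@[-.002,0,.051];plan(w,Rm,s)
E
python3 chk.py 15
python3 -c "
from dip import *
q=load('scene15');cv2.imwrite('pics/scene15c.png',cv2.cvtColor(cv2.resize(q['frame'][140:300,260:460],None,fx=3.5,fy=3.5,interpolation=3),4))
q=load('top15');cv2.imwrite('pics/top15c.png',cv2.cvtColor(cv2.resize(q['frame'][150:310,100:280],None,fx=3.5,fy=3.5,interpolation=3),4))"
```

```text
[ 0.53  0.58  2.15  3.71  0.7  -1.82] [0.5488 0.3188 0.1981] 12.23 [-0.3  0.1 -3.2] 0.0602
pitch 29.54799085372995 yaw 0.11974692213470779 roll y_z -0.0026093506995207225
upright front x bottom->top [np.float64(-3.35), np.float64(-3.39), np.float64(-3.45), np.float64(-3.53), np.float64(-3.49), np.float64(-3.49), np.float64(-3.65), np.float64(-3.68)] strap guess world [0.50570894 0.31358059 0.22495163]
[[ -3.8 -26.   -2.3]
 [  1.    0.1   1.3]
 [  8.1  26.2   2.6]]
row [-2.54  0.13  0.85] [-0.004 -0.008 -0.001] | dist 2.7cm ang 0.5deg
row [-6.45  0.14  3.07] [-0.004 -0.008 -0.001] | dist 7.1cm ang 0.5deg
row [-7.67  0.14  3.76] [-0.004 -0.008 -0.001] | dist 8.5cm ang 0.5deg
```

View pics/scene15c.png

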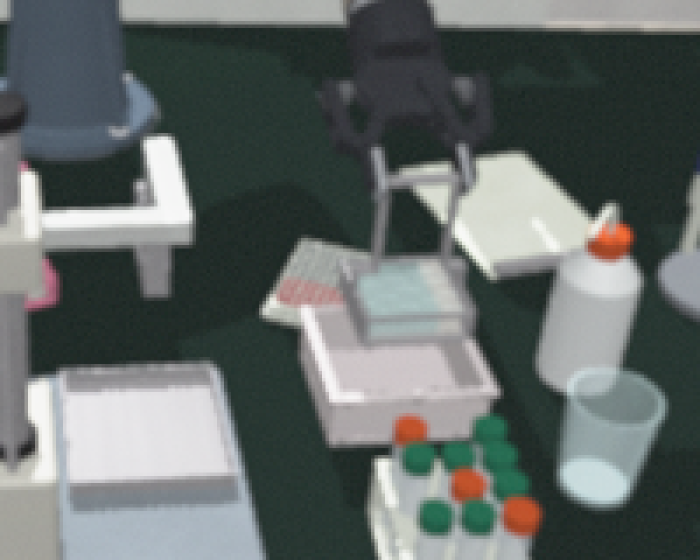

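View pics/top15c.png

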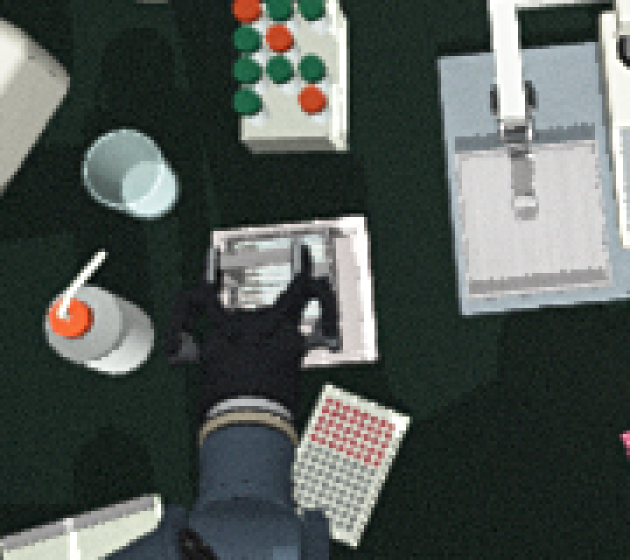

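View pics/w15.png

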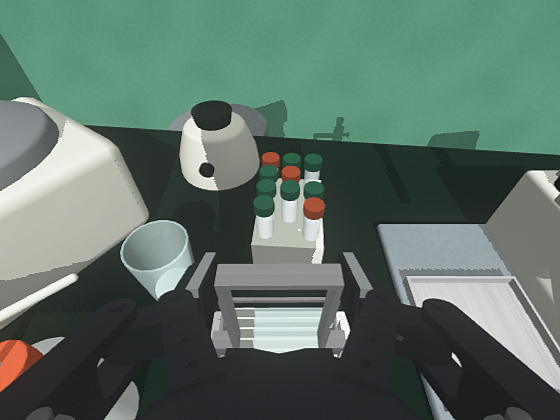

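```bash
python3 - <<'E'
from dip import *
p=r.capture('top')
for q in('wash_bottle','tube_rack','beaker','dish'):print(q,[(d['location'].round(3) if hasattr(d['location'],'round') else d['location'],d['confidence']) for d in r.recognise(p,q)][:2])
p=load('top0');P=cloud(p).reshape(-1,3);m=(abs(P[:,0]-.48)<.1)&(P[:,1]>.40)&(P[:,1]<.52)&(P[:,2]>.05);Q=P[m];print(Q.min(0),Q.max(0))
E
```

```text
wash_bottle [([0.4632, 0.4623, 0.1154], 0.84), ([0.5133, 0.3213, 0.1209], 0.21)]
tube_rack [([0.7009, 0.3151, 0.0677], 0.65)]
beaker [([0.6192, 0.4741, 0.0495], 0.73)]
dish [([0.5165, 0.2697, 0.0061], 0.87)]
[0.43230252 0.44438113 0.0501463 ] [0.57973279 0.51835276 0.19705594]
```

Request:
arm_command:
  series:
    - [-2,0.1,0.7,0,0,0,1]
    - [-3.5,0.14,1.4,0,-0.01,0,1]
    - [-5,0.14,2.2,0,-0.01,0,1]
    - [-6.2,0.14,2.9,0,-0.01,0,1]
    - [-6.5,0.14,3.1,0,-0.01,0,1]
    - [-6.5,0.14,3.1,0,-0.01,0,1]

```text
clock: 13.13
tcp_pos: [0.545, 0.3129, 0.1277]
ee_rot: [-2.668, -0.149, -1.539]
contact_force: [-0.5, 0.5, -2.9]
finger_gap: 0.0604
```

```bash
python3 chk.py 16
python3 -c "
from dip import *
q=load('scene16');cv2.imwrite('pics/scene16c.png',cv2.cvtColor(cv2.resize(q['frame'][140:300,260:460],None,fx=3.5,fy=3.5,interpolation=3),4))
q=load('top16');cv2.imwrite('pics/top16c.png',cv2.cvtColor(cv2.resize(q['frame'][150:310,100:280],None,fx=3.5,fy=3.5,interpolation=3),4))"
```

```text
[ 0.53  0.77  2.19  3.61  0.88 -1.67] [0.545  0.3129 0.1277] 13.13 [-0.5  0.5 -2.9] 0.0604
pitch 30.055406593384696 yaw 0.11364625988792243 roll y_z -0.001976742502602713
upright front x bottom->top [np.float64(-3.89), np.float64(-3.91), np.float64(-3.9), np.float64(-3.82), np.float64(-3.92), np.float64(-3.91), np.float64(-3.78), np.float64(-3.77)] strap guess world [0.50214688 0.30798003 0.15494171]
[[ -3.8 -26.   -2.2]
 [  1.1   0.1   1.3]
 [  8.1  26.2   2.5]]
row [ 3.78 -0.43 -2.27] [ 0.001  0.001 -0.003] | dist 4.4cm ang 0.2deg
row [-0.11 -0.42 -0.01] [ 0.001  0.001 -0.003] | dist 0.4cm ang 0.2deg
row [-1.32 -0.41  0.69] [ 0.001  0.001 -0.003] | dist 1.5cm ang 0.2deg
```

View pics/scene16c.png

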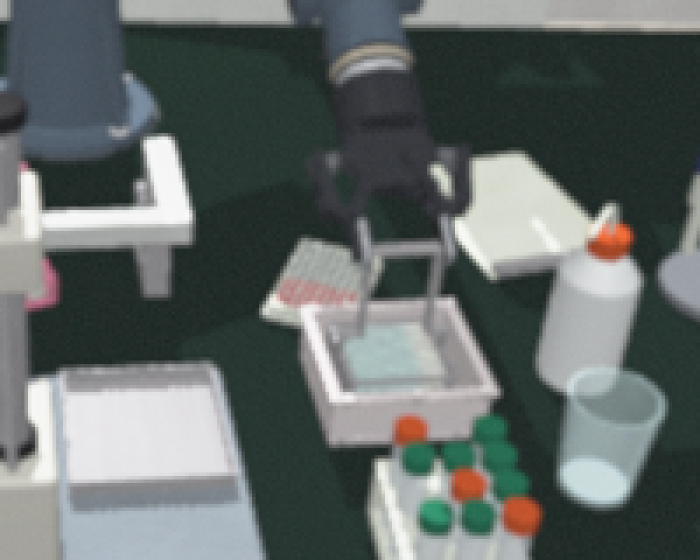

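View pics/top16c.png

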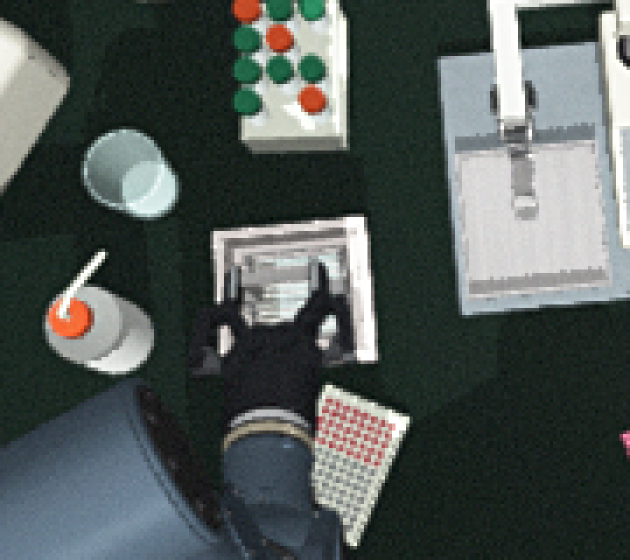

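Request:
arm_command:
  series:
    - [-0.2,-0.3,0.1,0,0,0,1]
    - [-0.5,-0.4,0.25,0,0,0,1]
    - [-0.8,-0.4,0.4,0,0,0,1]
    - [-1.0,-0.4,0.5,0,0,0,1]
    - [-1.1,-0.4,0.6,0,0,0,1]
    - [-1.1,-0.4,0.6,0,0,0,1]

```text
clock: 13.78
tcp_pos: [0.5444, 0.3175, 0.1168]
ee_rot: [-2.665, -0.149, -1.541]
contact_force: [-0.8, 0.3, -3.4]
finger_gap: 0.0601
```

```bash
python3 - <<'E'
from dip import *
import log
Rm=Rot(.115,np.radians(30))
for z in (.006,.003): plan(np.array([.501,.312,z+.134])+Rm@[-.002,0,.051],Rm)
E
```

```text
[ 0.54  0.8   2.18  3.61  0.9  -1.65] [0.5444 0.3175 0.1168] 13.78 [-0.8  0.3 -3.4] 0.0601
row [-0.38  0.05  0.15] [ 0.    -0.002 -0.004] | dist 0.4cm ang 0.2deg
row [-0.64  0.05  0.3 ] [ 0.    -0.002 -0.004] | dist 0.7cm ang 0.2deg
```

Request:
arm_command:
  series:
    - [-0.15,0,0.1,0,0,0,1]
    - [-0.3,0,0.15,0,0,0,1]
    - [-0.35,0,0.2,0,0,0,1]
    - [-0.35,0,0.2,0,0,0,1]

```text
clock: 14.12
tcp_pos: [0.5446, 0.3175, 0.1131]
ee_rot: [-2.664, -0.149, -1.543]
contact_force: [-0.9, -0.2, -0.4]
finger_gap: 0.0601
```

Request:
arm_command:
  series:
    - [-0.1,0,0.05,0,0,0,1]
    - [-0.1,0,0.05,0,0,0,1]
    - [-0.1,0,0.05,0,0,0,1]

```text
clock: 14.37
tcp_pos: [0.5448, 0.3176, 0.1131]
ee_rot: [-2.662, -0.149, -1.546]
contact_force: [-2.7, -0.2, 3.8]
finger_gap: 0.0603
```

```bash
python3 chk.py 17
python3 -c "
from dip import *
q=load('scene17');cv2.imwrite('pics/scene17c.png',cv2.cvtColor(cv2.resize(q['frame'][180:290,310:430],None,fx=5,fy=5,interpolation=3),4))"
```

```text
[ 0.54  0.81  2.18  3.61  0.92 -1.64] [0.5448 0.3176 0.1131] 14.37 [-2.7 -0.2  3.8] 0.0603
pitch 29.69093966941791 yaw 0.11524492322325385 roll y_z -0.00289568195802227
upright front x bottom->top [np.float64(-3.92), np.float64(-3.81), np.float64(-3.82), np.float64(-3.8), np.float64(-3.77), np.float64(-3.79), np.float64(-3.72), np.float64(-3.83)] strap guess world [0.50174052 0.31263733 0.14010011]
[[ -3.8 -25.9  -2.3]
 [  1.   -0.3   1.4]
 [  8.3  26.2   2.6]]
row [ 5.05  0.04 -2.99] [-0.    -0.005 -0.003] | dist 5.9cm ang 0.4deg
row [ 1.14  0.05 -0.76] [-0.    -0.005 -0.003] | dist 1.4cm ang 0.4deg
row [-0.08  0.06 -0.07] [-0.    -0.005 -0.003] | dist 0.1cm ang 0.4deg
```

View pics/scene17c.png

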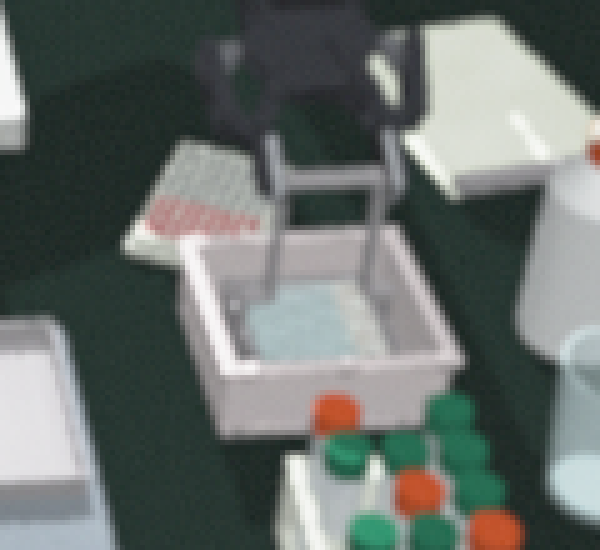

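The rack is standing on the dish floor: the reading went from 3 N down to 4 N up. Now I'll release it and back off.

Request:
arm_command:
  series:
    - [0.1,0,0,0,0,0,-0.2]
    - [0.1,0,0,0,0,0,-0.6]
    - [0.1,0,0,0,0,0,-1]
    - [0.1,0,0,0,0,0,-1]
    - [0.1,0,0,0,0,0,-1]
    - [0.1,0,0,0,0,0,-1]
    - [0.1,0,0,0,0,0,-1]

```text
clock: 15.1
tcp_pos: [0.5454, 0.3177, 0.1139]
ee_rot: [-2.662, -0.149, -1.546]
contact_force: [0.0, -0.7, -0.1]
finger_gap: 0.0854
```

```bash
python3 chk.py 18
```

```text
[ 0.54  0.81  2.18  3.61  0.92 -1.65] [0.5454 0.3177 0.1139] 15.1 [ 0.  -0.7 -0.1] 0.0854
pitch 29.68925373946962 yaw 0.11511915276124071 roll y_z -0.0030145409383844635
upright front x bottom->top [np.float64(-4.12), np.float64(-4.21), np.float64(-4.27), np.float64(-4.22), np.float64(-4.18), np.float64(-4.19), np.float64(-4.23), np.float64(-4.22)] strap guess world [0.50239578 0.31268212 0.14091352]
[[ -4.4 -26.1  -3.2]
 [  0.6  -0.3   0.3]
 [  7.8  25.8   1.5]]
row [ 4.95  0.04 -3.01] [-0.    -0.005 -0.003] | dist 5.8cm ang 0.4deg
row [ 1.04  0.05 -0.78] [-0.    -0.005 -0.003] | dist 1.3cm ang 0.4deg
row [-0.18  0.05 -0.08] [-0.    -0.005 -0.003] | dist 0.2cm ang 0.4deg
```

View pics/w18.png

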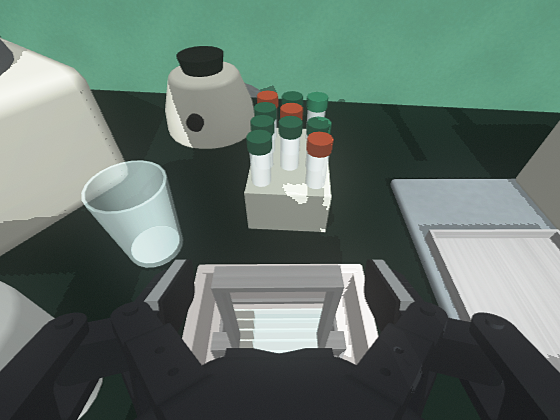

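Request:
arm_command:
  series:
    - [0,0,-2,0,0,0,-1]
    - [0,0,-4,0,0,0,-1]
    - [2,0,-6,0,0,0,-1]
    - [5,0,-8,0,0,0,-1]
    - [8.5,0,-9.5,0,0,0,-1]
    - [11,0,-10.5,0,0,0,-1]
    - [12,0,-11,0,0,0,-1]

```text
clock: 15.83
tcp_pos: [0.5107, 0.3139, 0.2784]
ee_rot: [-2.653, -0.146, -1.555]
contact_force: [0.7, 0.7, 0.5]
finger_gap: 0.0852
```

```bash
python3 - <<'E'
from dip import *
import log
p,s=loadw('w14');C=cloud(p,s);c,sn=np.cos(POSE[2]),np.sin(POSE[2])
L=(C-[POSE[0],POSE[1],0])@np.array([[c,-sn,0],[sn,c,0],[0,0,1]])*1000
a=np.radians(35);ax=np.array([-np.sin(a),0,np.cos(a)]);up=np.array([np.cos(a),0,np.sin(a)]);o=np.array([12,-165,88])
for n in('w9','w14','top14','w1'):
    p,s=loadw(n);C=cloud(p,s);L=(C-[POSE[0],POSE[1],0])@np.array([[c,-sn,0],[sn,c,0],[0,0,1]])*1000-o
    out=L@ax;u=L@up;v=-L[...,1]   # v right (-y)
    m=(out>30)&(out<48)&(np.hypot(u,v)<45);Q=np.stack([v[m],u[m]],1);
    if m.sum()<20: print(n,m.sum());continue
    mu=Q.mean(0);w,V=np.linalg.eigh(np.cov(Q.T));d=V[:,1];th=np.arctan2(d[0],d[1])
    rc=cv2.minAreaRect(Q.astype(np.float32))
    d2=(out>4)&(out<14)&(np.hypot(u,v)<60)
    f=p['frame'].astype(int);wh=(f.min(-1)>170)&(np.hypot(u,v)<36)&(out>5)
    print(n,m.sum(),'ctr(v,u)',mu.round(1),'theta',th%np.pi,rc,np.median(out[m]),'pointer px (v,u)',np.c_[v[wh],u[wh]].mean(0) if wh.any() else None)
E
```

```text
[ 0.58  0.36  2.16  3.97  0.55 -2.08] [0.5107 0.3139 0.2784] 15.83 [0.7 0.7 0.5] 0.0852
w9 650 ctr(v,u) [1.  0.1] theta 1.40961550273967 ((-0.7925853729248047, -2.6303863525390625), (63.60737609863281, 14.42452621459961), 12.540066719055176) 42.84065046900586 pointer px (v,u) [14.5578921   0.38777756]
w14 1116 ctr(v,u) [-2.6 -1.5] theta 1.3676613298127913 ((-0.8136444091796875, -2.759298324584961), (63.91794204711914, 14.379688262939453), 12.311762809753418) 42.92143354138375 pointer px (v,u) [14.73205237  0.43439126]
top14 115 ctr(v,u) [-2.  -0.9] theta 1.3486536981020303 ((-2.2183361053466797, -1.7158279418945312), (63.3741455078125, 17.097816467285156), 13.542226791381836) 42.255164006033475 pointer px (v,u) [15.66271094  0.05826086]
w1 268 ctr(v,u) [-0.9 -2.3] theta 1.3508460641057902 ((-0.2059173583984375, -2.544632911682129), (64.10884857177734, 14.169307708740234), 12.635462760925293) 42.85442099261104 pointer px (v,u) [15.15476298  0.46959809]
```

```bash
cat > kn.py <<'E'
from dip import *
a=np.radians(35);AX=np.array([-np.sin(a),0,np.cos(a)]);O=np.array([8.8,-164.2,88])
def kn(out,roll,off=.034,pr=True):
    X=O+AX*out; return goT(X,55,off,roll=roll)
E
python3 - <<'E'
from kn import *
for out in (90,14):
  for roll in (1.353,.7,-.05,1.353-np.pi,.6-np.pi,-.05-np.pi):
    w,Rm=kn(out,roll);print(out,round(roll,2),w.round(3),[x.round(2).tolist() for x in ik(w,Rm,n=10)])
E
```

```text
row [-10.93  38.8    9.56] [-0.311 -0.373  1.328] | dist 41.4cm ang 81.0deg
90 1.35 [ 0.585 -0.067  0.134] [[-0.49, 0.49, 2.07, 1.43, 0.33, 0.99]]
row [-10.93  38.8    9.56] [-0.166 -0.428  0.687] | dist 41.4cm ang 47.4deg
90 0.7 [ 0.585 -0.067  0.134] [[-0.49, 0.49, 2.07, 1.43, 0.33, 0.34]]
row [-10.93  38.8    9.56] [ 0.003 -0.45  -0.05 ] | dist 41.4cm ang 25.9deg
90 -0.05 [ 0.585 -0.067  0.134] [[-0.49, 0.49, 2.07, 1.43, 0.33, -0.41]]
row [-10.93  38.8    9.56] [ 0.395 -0.33  -1.756] | dist 41.4cm ang 104.8deg
90 -1.79 [ 0.585 -0.067  0.134] [[-0.49, 0.49, 2.07, 1.43, 0.33, -2.15]]
row [-10.93  38.8    9.56] [ 0.566 -0.187 -2.488] | dist 41.4cm ang 146.6deg
90 -2.54 [ 0.585 -0.067  0.134] []
row [-10.93  38.8    9.56] [-0.69  -0.004  3.014] | dist 41.4cm ang 177.2deg
90 -3.19 [ 0.585 -0.067  0.134] [[-0.49, 0.49, 2.07, 1.43, 0.33, 2.73]]
row [-14.23  38.86  16.4 ] [-0.311 -0.373  1.328] | dist 44.5cm ang 81.0deg
14 1.35 [ 0.628 -0.063  0.072] [[-0.43, 0.66, 2.0, 1.77, 0.31, 0.69]]
row [-14.23  38.86  16.4 ] [-0.166 -0.428  0.687] | dist 44.5cm ang 47.4deg
14 0.7 [ 0.628 -0.063  0.072] [[-0.43, 0.66, 2.0, 1.77, 0.31, 0.03]]
row [-14.23  38.86  16.4 ] [ 0.003 -0.45  -0.05 ] | dist 44.5cm ang 25.9deg
14 -0.05 [ 0.628 -0.063  0.072] [[-0.43, 0.66, 2.0, 1.77, 0.31, -0.72]]
row [-14.23  38.86  16.4 ] [ 0.395 -0.33  -1.756] | dist 44.5cm ang 104.8deg
14 -1.79 [ 0.628 -0.063  0.072] [[-0.43, 0.66, 2.0, 1.77, 0.31, -2.45]]
row [-14.23  38.86  16.4 ] [ 0.566 -0.187 -2.488] | dist 44.5cm ang 146.6deg
14 -2.54 [ 0.628 -0.063  0.072] []
row [-14.23  38.86  16.4 ] [-0.69  -0.004  3.014] | dist 44.5cm ang 177.2deg
14 -3.19 [ 0.628 -0.063  0.072] [[-0.43, 0.66, 2.0, 1.77, 0.31, 2.43]]
```

```bash
python3 - <<'E'
from kn import *
import log
for pos in ([.45,.15,.33],[.45,.0,.33]):
    Rm=Rot(.108,np.radians(45))@R.from_rotvec([0,0,.6]).as_matrix();plan(pos,Rm);print([x.round(2).tolist() for x in ik(np.array(pos),Rm,n=10)])
E
```

```text
[ 0.58  0.36  2.16  3.97  0.55 -2.08] [0.5107 0.3139 0.2784] 15.83 [0.7 0.7 0.5] 0.0852
row [ 0.74 15.56 -9.45] [-0.091 -0.265  0.595] | dist 18.2cm ang 37.6deg
[[0.06, -0.08, 2.2, 0.13, 0.24, 2.01]]
row [-1.000e-02  3.046e+01 -1.099e+01] [-0.091 -0.265  0.595] | dist 32.4cm ang 37.6deg
[[-0.63, -0.15, 2.25, 0.94, 0.64, 0.77]]
```

```bash
python3 - <<'E'
from kn import *
for pos,p,ro in (([.49,.12,.32],38,0),([.50,-.05,.30],45,.5)):
    Rm=Rot(.108,np.radians(p))@R.from_rotvec([0,0,ro]).as_matrix();plan(pos,Rm);print([x.round(2).tolist() for x in ik(np.array(pos),Rm,n=10)])
E
```

```text
row [ 1.66 19.   -5.8 ] [-0.008 -0.153 -0.002] | dist 19.9cm ang 8.8deg
[[-0.07, 0.01, 2.27, 1.81, 0.15, -0.35]]
row [-0.45 36.02 -5.7 ] [-0.077 -0.267  0.495] | dist 36.5cm ang 32.6deg
[[-0.67, 0.04, 2.2, 1.11, 0.59, 0.43]]
```

Request:
arm_command:
  series:
    - [2,2,-5,0,-0.05,0,-1]
    - [2,6,-6.5,0,-0.1,0,-1]
    - [2,10,-6.5,0,-0.15,0,-1]
    - [1.7,14,-6,0,-0.15,0,-1]
    - [1.7,18,-6,0,-0.15,0,-1]
    - [1.7,19,-5.8,0,-0.15,0,-1]
    - [1.7,19,-5.8,0,-0.15,0,-1]
    - [1.7,19,-5.8,0,-0.15,0,-1]

```text
clock: 16.5
tcp_pos: [0.4888, 0.1532, 0.3277]
ee_rot: [-2.793, -0.134, -1.363]
contact_force: [0.5, -0.2, 0.6]
finger_gap: 0.0856
```

```bash
python3 - <<'E'
from kn import *
import log
for pos,p,ro in (([.50,-.05,.30],45,.5),):
    Rm=Rot(.108,np.radians(p))@R.from_rotvec([0,0,ro]).as_matrix();plan(pos,Rm)
E
```

```text
[ 0.09  0.01  2.23  3.6   0.01 -2.04] [0.4888 0.1532 0.3277] 16.5 [ 0.5 -0.2  0.6] 0.0856
row [-2.79 20.31  1.25] [-0.012 -0.124  0.495] | dist 20.5cm ang 29.3deg
```

Request:
arm_command:
  series:
    - [0,4,-1,0,0,0,-1]
    - [0,8,-1,0,0,0.1,-1]
    - [-1,12,-0.5,0,-0.05,0.2,-1]
    - [-2,16,0,0,-0.1,0.35,-1]
    - [-2.8,20,1,0,-0.12,0.5,-1]
    - [-2.8,20.3,1.2,0,-0.12,0.5,-1]
    - [-2.8,20.3,1.2,0,-0.12,0.5,-1]
    - [-2.8,20.3,1.2,0,-0.12,0.5,-1]

```text
clock: 17.17
tcp_pos: [0.513, 0.0789, 0.3022]
ee_rot: [-2.663, 0.555, -1.27]
contact_force: [0.3, -0.1, 0.2]
finger_gap: 0.0855
```

```bash
python3 - <<'E'
from kn import *
import log
kn(90,1.353)
E
```

```text
[-0.08  0.07  2.25  2.66  0.07 -0.75] [0.513  0.0789 0.3022] 17.17 [ 0.3 -0.1  0.2] 0.0855
row [-2.39 16.26 16.68] [-0.144 -0.263  0.866] | dist 23.4cm ang 52.5deg
```

```bash
python3 - <<'E'
from kn import *
s=r.sense();R0=R.from_rotvec(s['ee_rot']).as_matrix();Rm=Rot(.108,np.radians(50))@R.from_rotvec([0,0,1.0]).as_matrix()
plan([.50,-.07,.28],Rm);plan([.49,0.0,.30],R0)
E
```

```text
row [ 3.39 14.7   0.89] [-0.035 -0.213  0.523] | dist 15.1cm ang 32.4deg
row [ 1.56  7.95 -1.38] [0. 0. 0.] | dist 8.2cm ang 0.0deg
```

Request:
arm_command:
  series:
    - [0.8,4,-0.7,0,0,0,-1]
    - [1.6,8,-1.3,0,0,0,-1]
    - [2.2,11,-0.5,0,-0.05,0.1,-1]
    - [3,14,0.3,0,-0.1,0.2,-1]
    - [3.4,14.7,0.9,-0.03,-0.2,0.4,-1]
    - [3.4,14.7,0.9,-0.03,-0.21,0.52,-1]
    - [3.4,14.7,0.9,-0.03,-0.21,0.52,-1]
    - [3.4,14.7,0.9,-0.03,-0.21,0.52,-1]

```text
clock: 17.83
tcp_pos: [0.4987, -0.0684, 0.2797]
ee_rot: [-2.486, 0.944, -1.009]
contact_force: [1.4, -0.3, 0.3]
finger_gap: 0.0854
```

```bash
python3 - <<'E'
from kn import *
import log
kn(90,1.353)
E
```

```text
[-0.69  0.07  2.24  1.22  0.52  0.6 ] [ 0.4987 -0.0684  0.2797] 17.83 [ 1.4 -0.3  0.3] 0.0854
row [-2.88  3.02 16.4 ] [-0.127 -0.125  0.534] | dist 16.9cm ang 32.3deg
```

Request:
arm_command:
  series:
    - [-0.7,0.8,4,-0.02,-0.02,0.1,-0.3]
    - [-1.4,1.5,8,-0.05,-0.05,0.22,-0.3]
    - [-2.1,2.2,12,-0.08,-0.08,0.35,-0.3]
    - [-2.9,3,15,-0.13,-0.13,0.53,-0.3]
    - [-2.9,3,16.4,-0.13,-0.13,0.53,-0.3]
    - [-2.9,3,16.4,-0.13,-0.13,0.53,-0.3]
    - [-2.9,3,16.4,-0.13,-0.13,0.53,-0.3]

```text
clock: 18.42
tcp_pos: [0.5847, -0.0668, 0.1333]
ee_rot: [-2.174, 1.548, -0.62]
contact_force: [-0.1, 1.3, 0.4]
finger_gap: 0.0556
```

```bash
python3 - <<'E'
from kn import *
import log
kn(90,1.353)
s=r.sense();p=r.capture('wrist');save(p,'w19');np.savez('pics/w19.npz',tp=s['tcp_pos'],er=s['ee_rot'],**p)
P=cloud(p,{'tcp_pos':np.zeros(3),'ee_rot':np.zeros(3)})*1000
S=P.reshape(-1,3);S=S[(abs(S[:,0]-11)<2)&(abs(S[:,1])<55)&(S[:,2]<-25)&(S[:,2]>-70)];print(S[np.argsort(-S[:,2])][:4].round(1).tolist())
p_,s_=loadw('w19');C=cloud(p_,s_);c,sn=np.cos(POSE[2]),np.sin(POSE[2])
a=np.radians(35);up=np.array([np.cos(a),0,np.sin(a)])
L=(C-[POSE[0],POSE[1],0])@np.array([[c,-sn,0],[sn,c,0],[0,0,1]])*1000-O
out=L@AX;u=L@up;v=-L[...,1];m=(out>30)&(out<50)&(np.hypot(u,v)<42);Q=np.stack([v[m],u[m]],1)
print(m.sum(),cv2.minAreaRect(Q.astype(np.float32)),np.median(out[m]))
E
```

```text
[-0.49  0.49  2.08  1.4   0.34  1.01] [ 0.5847 -0.0668  0.1333] 18.42 [-0.1  1.3  0.4] 0.0556
row [ 0.05  0.   -0.06] [0.004 0.005 0.006] | dist 0.1cm ang 0.5deg
[[9.2, -28.4, -35.8], [11.0, -28.5, -37.3], [11.2, -33.1, -37.7], [11.3, -34.5, -37.9]]
1746 ((1.714914321899414, 0.13012123107910156), (63.01768493652344, 13.813627243041992), 12.468735694885254) 41.13203442609804
```

View pics/w19.png

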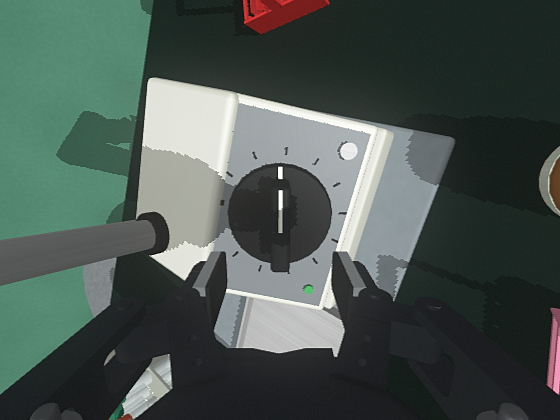

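```bash
sed -i 's/-164.2/-165.3/' kn.py; python3 - <<'E'
from kn import *
kn(40,1.353);kn(15,1.353)
E
```

```text
row [ 0.22 -0.    5.03] [0.004 0.004 0.006] | dist 5.0cm ang 0.5deg
row [ 0.23 -0.01  7.53] [0.004 0.004 0.006] | dist 7.5cm ang 0.5deg
```

Request:
arm_command:
  series:
    - [0.2,0,3,0,0,0,-0.3]
    - [0.2,0,5,0,0,0,-0.3]
    - [0.2,0,6.5,0,0,0,-0.3]
    - [0.2,0,7.4,0,0,0,-0.3]
    - [0.2,0,7.5,0,0,0,-0.3]
    - [0.2,0,7.5,0,0,0,-0.3]

```text
clock: 18.97
tcp_pos: [0.6263, -0.0631, 0.0734]
ee_rot: [-2.175, 1.547, -0.621]
contact_force: [-0.8, 0.2, 1.0]
finger_gap: 0.0557
```

```bash
python3 - <<'E'
from kn import *
import log
kn(15,1.353)
p=r.capture('wrist');save(p,'w20')
E
```

```text
[-0.44  0.65  2.01  1.74  0.31  0.71] [ 0.6263 -0.0631  0.0734] 18.97 [-0.8  0.2  1. ] 0.0557
row [ 0.08 -0.01  0.14] [0.004 0.004 0.008] | dist 0.2cm ang 0.5deg
```

View pics/w20.png

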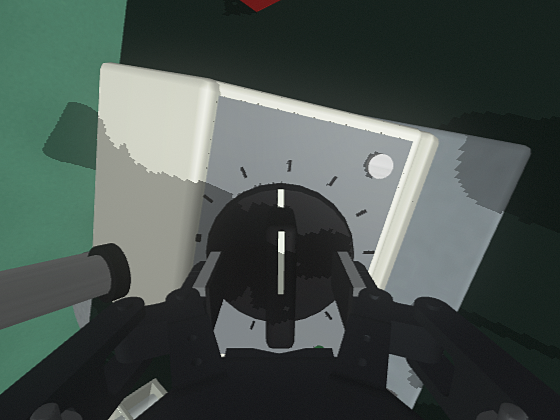

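Request:
arm_command:
  series:
    - [0.1,0,0,0,0,0,1]
    - [0.1,0,0,0,0,0,1]
    - [0.1,0,0,0,0,0,1]
    - [0.1,0,0,0,0,0,1]
    - [0.1,0,0,0,0,0,1]
    - [0.1,0,0,0,0,0,1]
    - [0.1,0,0,0,0,0,1]

```text
clock: 19.6
tcp_pos: [0.6257, -0.0647, 0.0743]
ee_rot: [-2.175, 1.548, -0.622]
contact_force: [-5.0, -2.0, 4.8]
finger_gap: 0.0128
```

```bash
python3 log.py; python3 - <<'E'
from kn import *
s=r.sense();print(s['ft_torque'])
kn(15,1.353);kn(15,.7);kn(15,0)
E
```

```text
[-0.44  0.65  2.01  1.73  0.31  0.71] [ 0.6257 -0.0647  0.0743] 19.6 [-5.  -2.   4.8] 0.0128
[-0.22663872  0.27928989 -0.06247417]
row [-0.07 -0.06  0.26] [0.005 0.003 0.007] | dist 0.3cm ang 0.5deg
row [-0.07 -0.06  0.26] [ 0.004  0.004 -0.646] | dist 0.3cm ang 37.0deg
row [-0.07 -0.06  0.26] [ 0.002  0.005 -1.346] | dist 0.3cm ang 77.1deg
```

Request:
arm_command:
  series:
    - [0,0,0,0,0,-0.11,1]
    - [0,0,0,0,0,-0.22,1]
    - [0,0,0,0,0,-0.33,1]
    - [0,0,0,0,0,-0.44,1]
    - [0,0,0,0,0,-0.55,1]
    - [0,0,0,0,0,-0.66,1]
    - [0,0,0,0,0,-0.77,1]
    - [0,0,0,0,0,-0.85,1]

```text
clock: 20.27
tcp_pos: [0.6266, -0.0636, 0.0752]
ee_rot: [-2.785, 0.537, -0.85]
contact_force: [2.7, 3.0, -0.4]
finger_gap: 0.013
```

```bash
python3 log.py; python3 - <<'E'
from kn import *
s=r.sense();print(s['ft_torque'])
kn(15,0)
E
```

```text
[-0.44  0.64  2.01  1.73  0.31 -0.14] [ 0.6266 -0.0636  0.0752] 20.27 [ 2.7  3.  -0.4] 0.013
[ 0.40608052 -0.13412268  0.14723882]
row [-0.07  0.06  0.27] [-0.003  0.003 -0.49 ] | dist 0.3cm ang 28.1deg
```

Request:
arm_command:
  series:
    - [0,0,0,0,0,-0.1,1]
    - [0,0,0,0,0,-0.2,1]
    - [0,0,0,0,0,-0.3,1]
    - [0,0,0,0,0,-0.4,1]
    - [0,0,0,0,0,-0.46,1]
    - [0,0,0,0,0,-0.49,1]
    - [0,0,0,0,0,-0.5,1]

```text
clock: 20.85
tcp_pos: [0.6267, -0.0626, 0.0753]
ee_rot: [-2.958, -0.178, -0.931]
contact_force: [0.9, 2.8, -2.2]
finger_gap: 0.0132
```

```bash
python3 log.py; python3 - <<'E'
from kn import *
s=r.sense();print(s['ft_torque'], R.from_rotvec(s['ee_rot']).as_matrix()[:,2]@s['ft_torque'])
kn(15,0)
p=r.capture('wrist');save(p,'w21')
E
```

```text
[-0.44  0.64  2.01  1.73  0.31 -0.64] [ 0.6267 -0.0626  0.0753] 20.85 [ 0.9  2.8 -2.2] 0.0132
[ 0.44781069  0.12572096 -0.01155516] 0.2726456946946969
row [-0.12  0.12  0.27] [-0.006  0.001  0.01 ] | dist 0.3cm ang 0.7deg
```

View pics/w21.png

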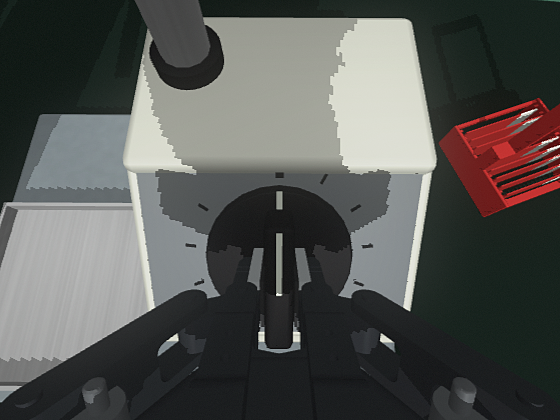

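Request:
arm_command:
  series:
    - [0,0,0,0,0,-0.03,1]
    - [0,0,0,0,0,-0.05,1]
    - [0,0,0,0,0,-0.05,1]

```text
clock: 21.15
tcp_pos: [0.6267, -0.0626, 0.0754]
ee_rot: [-2.965, -0.241, -0.937]
contact_force: [2.3, 3.0, -0.9]
finger_gap: 0.0128
```

```bash
python3 log.py; python3 - <<'E'
from kn import *
s=r.sense();print(s['ft_torque'], R.from_rotvec(s['ee_rot']).as_matrix()[:,2]@s['ft_torque'],s['tau'].round(2))
kn(15,0)
E
```

```text
[-0.44  0.65  2.01  1.74  0.31 -0.69] [ 0.6267 -0.0626  0.0754] 21.15 [ 2.3  3.  -0.9] 0.0128
[ 1.17729759  0.22888288 -1.13616426] 1.616646810737989 [ -0.19 -38.94  -6.71  -1.04   0.59  -1.76]
row [-0.13  0.11  0.27] [-0.006  0.     0.053] | dist 0.3cm ang 3.0deg
```

The dial is against its stop: the axial torque jumped from 0.27 to 1.6 N m. I'll release it and back out along the axis.

Request:
arm_command:
  series:
    - [0,0,0,0,0,-0.02,-0.2]
    - [0,0,0,0,0,-0.02,-0.3]
    - [0,0,0,0,0,-0.01,-0.3]
    - [0,0,0,0,0,0,-0.3]
    - [0,0,-2,0,0,0,-0.3]
    - [0,0,-5,0,0,0,-0.3]
    - [0,0,-9,0,0,0,-0.3]
    - [0,0,-9,0,0,0,-0.3]

```text
clock: 21.82
tcp_pos: [0.5736, -0.0688, 0.1524]
ee_rot: [-2.967, -0.245, -0.941]
contact_force: [-0.2, -0.6, -0.1]
finger_gap: 0.0556
```

```bash
python3 log.py; python3 - <<'E'
from kn import *
s=r.sense();p=r.capture('wrist');save(p,'w22');np.savez('pics/w22.npz',tp=s['tcp_pos'],er=s['ee_rot'],**p)
C=cloud(p,s);c,sn=np.cos(POSE[2]),np.sin(POSE[2]);a=np.radians(35);up=np.array([np.cos(a),0,np.sin(a)])
L=(C-[POSE[0],POSE[1],0])@np.array([[c,-sn,0],[sn,c,0],[0,0,1]])*1000-O
out=L@AX;u=L@up;v=-L[...,1];m=(out>30)&(out<50)&(np.hypot(u,v)<42);Q=np.stack([v[m],u[m]],1)
print(m.sum(),cv2.minAreaRect(Q.astype(np.float32)))
E
```

```text
[-0.51  0.44  2.09  1.31  0.36 -0.31] [ 0.5736 -0.0688  0.1524] 21.82 [-0.2 -0.6 -0.1] 0.0556
1426 ((-0.39499378204345703, 0.5514450073242188), (14.003374099731445, 63.12546157836914), 0.26569047570228577)
```

View pics/w22.png

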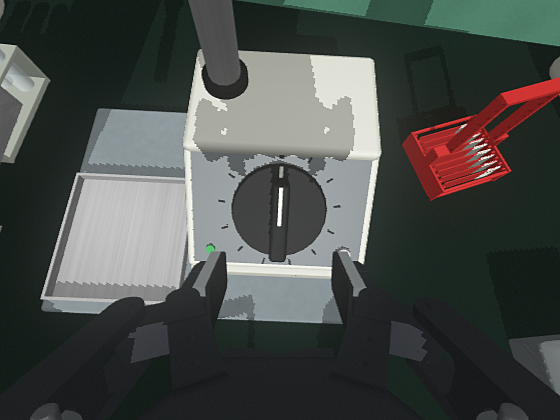

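The dial reads 0.3° with the pointer straight up. I'll move clear for the final checks.

Request:
arm_command:
  series:
    - [1,0,-3,0,0,0,-0.3]
    - [3,0,-6,0,0,0,-0.3]
    - [5,0,-9,0,0,0,-0.3]
    - [6,0,-11,0,0,0,-0.3]
    - [6,0,-11,0,0,0,-0.3]

```text
clock: 22.28
tcp_pos: [0.564, -0.0697, 0.2836]
ee_rot: [-2.968, -0.248, -0.962]
contact_force: [0.5, 0.2, 0.3]
finger_gap: 0.0555
```

```bash
python3 log.py; python3 - <<'E'
from kn import *
s=r.sense();p=r.capture('wrist');save(p,'w23');np.savez('pics/w23.npz',tp=s['tcp_pos'],er=s['ee_rot'],**p)
for k in('top','scene'):
    q=r.capture(k);save(q,k+'23');np.savez('pics/'+k+'23.npz',**q)
    b=load(k+'0')
    C=cloud(q).reshape(-1,3)
    m=(abs(C[:,0]-.503)<.07)&(abs(C[:,1]-.312)<.07)&(C[:,2]>.128)&(C[:,2]<.16);Q=C[m];print(k,'strap',len(Q),np.median(Q,0),np.ptp(Q,0) if len(Q) else '')
    m=(abs(C[:,0]-.505)<.09)&(abs(C[:,1]-.312)<.085)&(C[:,2]>.042)&(C[:,2]<.06);print('rim',cv2.minAreaRect((C[m][:,:2]*1000).astype(np.float32)))
q=load('scene23');A=cv2.resize(q['frame'][170:300,310:450],None,fx=4,fy=4,interpolation=3)
t=load('top23');B=cv2.resize(t['frame'],None,fx=1.4,fy=1.4,interpolation=3)
cv2.imwrite('pics/f1.png',cv2.cvtColor(A,4));cv2.imwrite('pics/f2.png',cv2.cvtColor(B,4))
E
```

```text
[-0.53  0.16  1.97  0.67  0.59  0.39] [ 0.564  -0.0697  0.2836] 22.28 [0.5 0.2 0.3] 0.0555
top strap 89 [0.5027168  0.31482946 0.14179099] [0.01741809 0.0617759  0.02385697]
rim ((502.31329345703125, 313.2433776855469), (133.17352294921875, 140.98818969726562), 6.51749324798584)
scene strap 91 [0.50639228 0.31333933 0.14165821] [0.02303761 0.06295382 0.01758948]
rim ((504.10577392578125, 309.9371643066406), (135.29417419433594, 140.8477020263672), 6.600129127502441)
```

View pics/f1.png

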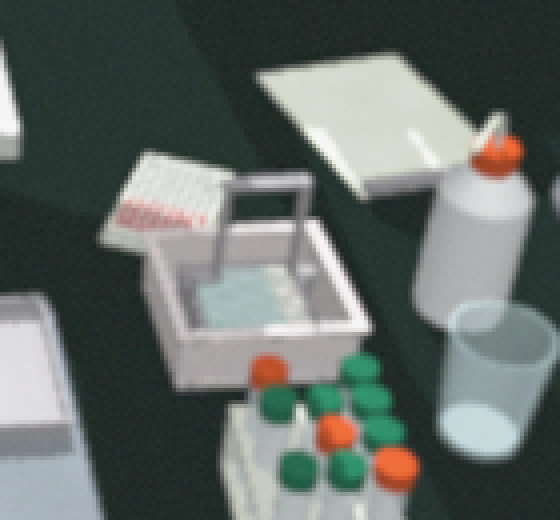

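View pics/f2.png

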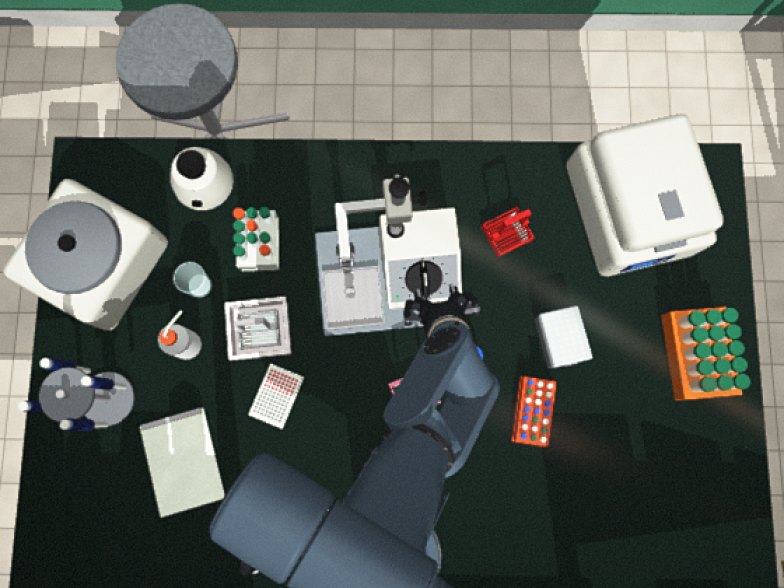

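View pics/w23.png

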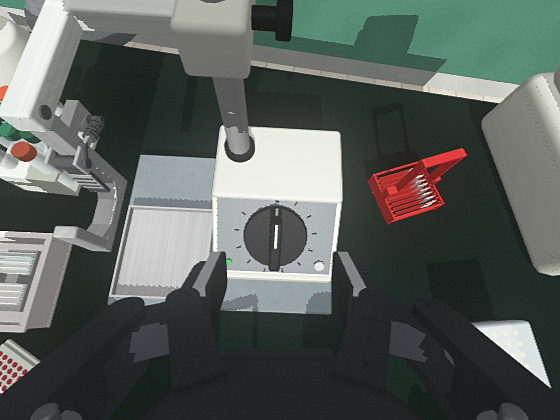

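```bash
python3 -c "
from workcell import r
print(r.close_job(), r.sense()['clock'])"
```

```text
the job is handed in; nothing more can be done
the job is handed in; nothing more can be done
```

The job is handed in at about 22 s. The keeper is pressed over and open, and the grey slide rack is off the hook and standing in the white dish. The counter dial is turned back to its zero stop.

**Last checks**
- **Rack:** it is upright in the dish, with its strap top at 0.142 m against 0.141 m expected. The dish has not moved beyond measurement noise.
- **Dial:** the pointer reads about 0.3° from zero. The torque jumped to 1.6 N m when it reached the stop.
- **Keeper:** it lies open along the shank in the last wrist view.
- **Bystanders:** I saw no change in the final top view. The arm hid most of the reagent jar there, and I only compared them by eye.

**What disagreed**
- The fingertips end about 33 mm short of the reported TCP with the gripper shut, and about 46 mm short fully open, on all three cameras. Because of this the first press on the keeper touched nothing. I worked from the measured tips after that.
- The rack hung about 4.5 mm nearer the hook tip than the nominal bowl centre, and I allowed for that in the grasp.

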